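# Put the coffee china back on its own saucers

## Robot

A 6-joint arm with a two-finger parallel gripper is mounted at the origin on the work surface. World frame = base frame: x ahead of the robot, y to its left, z up, the work surface at z = 0. Lengths are in m, angles in degrees, forces in N, time in s.
With the tool pointing down it reaches from about 0.35 to 0.875 m from the base axis. Payload 4.2 kg.
Tool frame: the origin (TCP) lies on the centre line of the jaws, within the pads' length; the fingertips stand 25 mm ahead of it and the grasp point (between the pads) lies 6 mm ahead of it (finger_overhang is the distance from the TCP to the fingertips, in m); z points along the fingers, y is the line along which they close (so a half turn about z gives the same grasp; the last joint's range is limited). The gripper opens to 87 mm and grips with 3 to 60 N. Pads are 19 mm wide; open, the fingers measure 117 mm over their backs; the gripper's body (75 mm by 190 mm) begins 51 mm behind the grasp point.
Start: joints at [81.452, 22.042, 0.453, 0, -68.411, -14.817], TCP at [0.248, 0.574, 0.216] pointing down, gripper open.
Joint ranges: [-179.83, 179.83], [-69.29, 118.12], [-61.27, 80.66], [-181.25, 117.63], [-171.15, -9.14], [-177.46, 177.46]. Speed limits (degrees/s): [159.86, 159.86, 180, 180, 180, 180].

## Interface

Orientations are given as a 3x3 rotation matrix whose columns are the frame's x, y, z axes.
In Python, from station import sense, capture, finish_job, spot_in, tip_of, finger_overhang gives the robot as it stands. The module is installed in compiled form; this text tells all that it offers.
- The arm moves only by the tool servo_tool, never from a script. Its arguments are lists of equal length, an entry for each row: "slide": the shift along the tool's x, y, z in m, a list of three; "spin": the turn about the tool's z in degrees; "grip": the closure, from 0 (fully open) to 1 (shut). A call has exactly 5 rows; each row is the pose to reach, as a shift and turn from the pose commanded when the call began, along the tool's axes at that moment; what a row does not reach only later rows make up. A row lasts 1/12 s, in which the tool goes at most 41.7 mm and 7.16 degrees, less where a joint would pass 70% of its speed; a pose out of reach is approached as far as the arm can. A call with a gripper value outside its range is refused whole. The fingers move at their own pace and stop on an object; the grip force is fixed at half the most. Time passes only in rows, so rows that repeat a pose let the fingers close, or fill a call up. It gives the time, the measured TCP pose, the force, the opening and the grip force at its end, in the units of the state.
- sense(): the state, without advancing time (a new reading comes with each control period).
- capture(name): name is "scene" or "top"; returns a dict with "pixels" (420x560x3 uint8, blue, green, red), "depth" (420x560 float32, m along the optical axis (not along the pixel's ray), 0 where there is no reading), "fx", "fy", "cx", "cy" (pixels), "R" (3x3) and "t" (3): a world point X has camera coordinates R X + t. Camera axes: x right, y down, z forward; pixel columns grow to the right and rows downward; lengths in m; the calibration is good to about 2 mm. A picture is of the moment at which its call begins.
- finish_job(): hands the job in; it is judged then, once.
Trained networks look in the newest picture that a camera, given by its name, has taken for a name from the list of things; names that differ only in an ending like _2 or _b are one class to them, and where a whole thing is asked for, a point or a joint stands for the part that bears it (a point fixed in the world has none). Each returns a list of dicts, best first, with "conf" (0 to 1); they miss things now and then, are a little off and sometimes report something else, mostly with a low value. They report only what shows in the picture. A call takes as long as a camera call.
- spot_in(thing, camera): "point" ([x, y, z] in m, in world coordinates, good to about 4 mm: the middle of the surface that is visible of it).
- tip_of(thing, camera): "point" ([x, y, z] in m, in world coordinates, good to about 4 mm: a listed point, or the origin of a listed thing).
The state is a dict: "time_s": time; "joints": joint angles; "joint_velocities": joint speeds; "effort": joint torques, N m; "tcp_pos": TCP position; "ee_rot": TCP orientation; "wrist_force": force on the tool from outside, world axes, zero at the start; "moment": the same for the moment, N m; "gripper_width": opening from 0.0 (shut) to 1.0 (fully open); "gripper_force": force on a finger pad.
Only numpy, scipy, OpenCV 4.12 (cv2) and the standard library are available. Lean on these libraries where they do the work, as an engineer would, in place of code of your own. Each camera call takes 0.05 s, during which the arm holds its last target. There are 200 camera calls.

## Task

The coffee china in the pantry has been put away mixed up: every cup, and the milk jug, is standing on another one's saucer. Put each in the middle of its own - the small round cup on the small round saucer, the square cup on the square saucer, the tall round cup on the large round saucer, and the milk jug in the recess beside the sugar bowl on the oblong tray - parking a piece on a clear bit of counter where you need room. Stand every piece upright and set it down gently, do not drop it, and leave the saucers, the tray and the sugar bowl where they are.

Things in the scene. Friction and masses are not known exactly. Their poses are not given: they have to be found in the camera images.
- small_cup: White glazed china (all sizes here in mm). Small round espresso cup, straight-sided: outside diameter 56, height 52, wall 3.5, narrowing in the lowest 10 mm to a foot of 40 diameter; 130 g. Origin at the centre of the underside, z up. Its loop handle (8 thick, spans z 12 to 46) sticks out 24 mm from the side in +y; the x sides are clear for gripping.
- square_cup: White glazed china (all sizes here in mm). Square cup: 56 x 56 outside with vertical sides, height 58, wall 4, on a 38 x 38 foot 6 high; 180 g. Origin at the centre of the underside, z up, x and y square to the sides. Loop handle (8 thick, spans z 14 to 52) sticks out 25 mm from the +y side; the two x sides are flat and clear.
- tall_cup: White glazed china (all sizes here in mm). Tall round coffee cup, straight-sided: outside diameter 66, height 84, wall 3.5, narrowing in the lowest 10 mm to a foot of 52 diameter; 260 g. Origin at the centre of the underside, z up. Loop handle (8 thick, spans z 18 to 74) sticks out 28 mm from the side in +y; the x sides are clear.
- milk_jug: White glazed china (all sizes here in mm). Round milk jug with a necked mouth and a pouring lip: belly diameter 64 from z 10 to 56, neck 52 at z 68, rim 58 at height 78 (the lip, at -y, reaches 42 from the axis), foot of 50 diameter; 240 g. Origin at the centre of the underside, z up. Loop handle (8 thick, spans z 16 to 62) sticks out about 28 mm from the belly in +y; the x sides are clear.
- small_saucer: White glazed china (all sizes here in mm). Small round saucer, loose, diameter 116, 13 high at the rim. Flat well of about 64 diameter in the middle whose floor is 6 above the counter; the rim slopes up around it. Origin at the centre of the underside. Belongs to the small round cup.
- square_saucer: White glazed china (all sizes here in mm). Square saucer, loose, 124 x 124, 14 high at the rim. Flat square well 76 x 76 in the middle, floor 6 above the counter (4 below the flat border around it). Origin at the centre of the underside, x and y square to its sides. Belongs to the square cup.
- large_saucer: White glazed china (all sizes here in mm). Large round saucer, loose, diameter 150, 13 high at the rim. Flat well of about 84 diameter in the middle, floor 6 above the counter. Origin at the centre of the underside. Belongs to the tall round cup.
- tray: White glazed china (all sizes here in mm). Oblong milk-and-sugar tray, loose, 262 x 114, rim 15 high, with two round recesses of 76 diameter, floor 6 above the counter (4 below the tray's top of 10). The origin is under the centre of the milk jug's recess; the sugar bowl's recess is centred 130 along the tray's +x. The tray reaches from x = -66 to x = 196 and y = -57 to 57.
- sugar_bowl: White glazed china (all sizes here in mm). Round lidded sugar bowl with a knob, diameter 76, height 84, standing in its recess at the far end of the tray. Origin at the centre of the underside. It stays where it is. (Other things - a teapot, a biscuit tin, a pot of spoons - stand well aside, more than 0.43 m to either side of the robot's centre line.)

How it is judged:
By the outcome, as a careful person would: the job done as asked, in the order asked, and still so for the second after the job is handed in, with the robot touching nothing.
It also fails if it takes over 136 s, if anything falls off the work surface, if the arm or the gripper's body presses on something with over 40 N, if the wrist force passes 120 N, or if a joint passes its speed limit or range.

## Working session

There is one attempt and no reset: what is moved stays moved. The work goes in short steps, Python scripts to look and compute and a tool call to move; the robot and the scene stay as the last step left them, time stands still between calls to the robot, and variables do not carry over. Pictures are saved under pics/ and viewed, at most 14 in all, crops included, and the job is handed in when it is done.

Besides the shell and the picture viewer there is one more tool, called after "Emit:" by a JSON object that holds its "method" and its "body". servo_tool: Moves the arm, as the interface text tells. Its arguments: {"type":"object","properties":{"slide":{"type":"array"},"spin":{"type":"array"},"grip":{"type":"array"}},"required":["slide","spin","grip"]}

```bash
mkdir -p pics; cat > h.py <<'E'
import numpy as np, cv2
from station import *
def cloud(c):
    d=c["depth"]; v,u=np.mgrid[:d.shape[0],:d.shape[1]]
    P=np.stack([(u-c["cx"])/c["fx"]*d,(v-c["cy"])/c["fy"]*d,d],-1)
    return (P-c["t"])@c["R"]
E
python3 - <<'E'
from h import *
s=sense(); print(s["time_s"],s["tcp_pos"],s["ee_rot"],finger_overhang)
for n in ("top","scene"):
    c=capture(n); cv2.imwrite(f"pics/{n}0.png",c["pixels"]); print(n,c["fx"],(-c["R"].T@c["t"]).round(3))
    for t in "small_cup square_cup tall_cup milk_jug small_saucer square_saucer large_saucer tray sugar_bowl".split():
        print(t,[(np.round(r["point"],3).tolist(),round(r["conf"],2)) for r in tip_of(t,n)[:2]],[(np.round(r["point"],3).tolist(),round(r["conf"],2)) for r in spot_in(t,n)[:1]])
E
```

```text
0.0 [0.24759377 0.57319052 0.21505345] [[ 9.17931061e-01 -3.96739114e-01 -8.01320983e-04]
 [-3.96739918e-01 -9.17928858e-01 -2.01237845e-03]
 [ 6.28335872e-05  2.16514071e-03 -9.99997654e-01]] 0.025
top 422.69446320588736 [0.432 0.009 0.966]
small_cup [([0.482, 0.328, 0.006], 0.66), ([0.522, -0.333, 0.009], 0.45)] [([0.486, 0.334, 0.031], 0.73)]
square_cup [([0.522, -0.331, 0.007], 0.92)] [([0.523, -0.335, 0.039], 0.76)]
tall_cup [([0.584, -0.098, 0.008], 0.75)] [([0.589, -0.102, 0.037], 0.6)]
milk_jug [([0.574, 0.102, 0.007], 0.77)] [([0.576, 0.109, 0.049], 0.68)]
small_saucer [([0.584, -0.095, -0.001], 0.74)] [([0.569, -0.078, 0.012], 0.97)]
square_saucer [([0.579, 0.102, 0.002], 0.9)] [([0.569, 0.1, 0.01], 0.91)]
large_saucer [([0.483, 0.33, -0.001], 0.62), ([0.52, -0.333, 0.011], 0.54)] [([0.579, 0.11, 0.052], 0.75)]
tray [([0.516, -0.336, 0.002], 0.7)] [([0.577, -0.318, 0.012], 0.89)]
sugar_bowl [] [([0.642, -0.321, 0.068], 0.8)]
scene 531.6644325480382 [ 1.393 -0.196  1.089]
small_cup [([0.48, 0.334, 0.006], 0.91)] []
square_cup [([0.516, -0.338, 0.006], 0.63)] [([0.52, -0.336, 0.042], 0.74)]
tall_cup [([0.585, -0.097, 0.005], 0.91)] [([0.592, -0.098, 0.059], 0.82)]
milk_jug [([0.572, 0.11, 0.008], 0.6)] [([0.589, 0.11, 0.06], 0.75)]
small_saucer [([0.584, -0.096, 0.002], 0.93)] [([0.599, -0.092, 0.01], 0.59)]
square_saucer [([0.576, 0.107, 0.003], 0.86), ([0.477, 0.335, 0.006], 0.35)] [([0.6, 0.086, 0.01], 0.96)]
large_saucer [([0.482, 0.338, -0.003], 0.93)] [([0.496, 0.323, 0.009], 0.95)]
tray [] [([0.61, -0.328, 0.01], 0.57)]
sugar_bowl [([0.648, -0.331, 0.011], 0.92)] [([0.662, -0.329, 0.068], 0.83)]
```

View pics/top0.png

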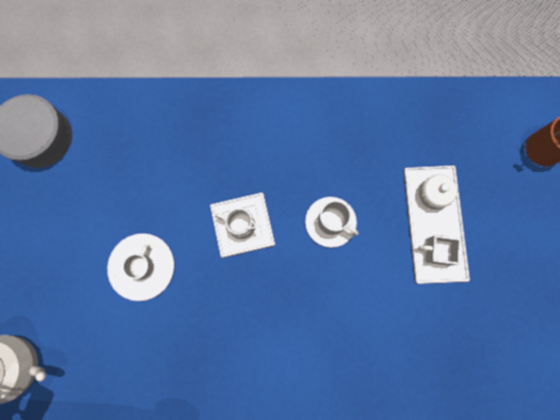

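View pics/scene0.png

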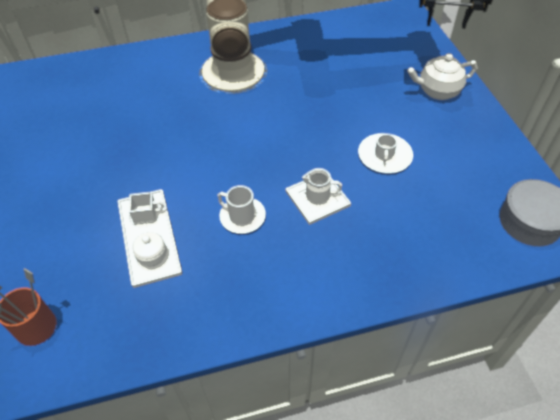

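The pictures show the small cup on the large saucer (top 140,267), the jug on the square saucer (242,224), the tall cup on the small saucer (331,221), and the square cup on the tray (441,250) next to the sugar bowl (437,190). So these are two swaps. Next I measure the pieces exactly.

```bash
cat >> h.py <<'E'
from scipy.optimize import least_squares
A0={'large':(.482,.334),'square':(.576,.106),'small':(.584,-.096),'tray':(.58,-.33)}
CUPS={'small_cup':(.052,.028,.0035),'square_cup':(.058,.028,.004),'tall_cup':(.084,.033,.0035),'milk_jug':(.078,.029,.0035)}
def circ(p,R,c0):
    r=least_squares(lambda q:np.hypot(p[:,0]-q[0],p[:,1]-q[1])-R,c0,loss='soft_l1',f_scale=.002)
    return r.x,np.sqrt(np.mean(r.fun**2))
def plate(c,name,h,size,c0=None):
    c0=A0[name] if c0 is None else c0
    hsv=cv2.cvtColor(c["pixels"],cv2.COLOR_BGR2HSV); m=((hsv[...,1]<110)&(hsv[...,2]>60)).astype(np.uint8)
    o=c["R"].T@(-c["t"]); X=c["R"]@np.array([*c0,h])+c["t"]; u0=np.array([c["fx"]*X[0]/X[2]+c["cx"],c["fy"]*X[1]/X[2]+c["cy"]])
    ct,_=cv2.findContours(m,cv2.RETR_EXTERNAL,cv2.CHAIN_APPROX_NONE)
    k=max(ct,key=lambda q:cv2.pointPolygonTest(q,tuple(map(float,u0)),True))[:,0].astype(float)
    ray=np.c_[(k[:,0]-c["cx"])/c["fx"],(k[:,1]-c["cy"])/c["fy"],np.ones(len(k))]@c["R"]
    p=(o+ray*((h-o[2])/ray[:,2])[:,None])[:,:2]
    if np.isscalar(size): return circ(p,size/2,c0)
    (x,y),(w,hh),a=cv2.minAreaRect((p*1000).astype(np.float32)); return np.array([x,y])/1000,(round(w,1),round(hh,1),round(a,1))
def cup(cs,name,c0,base=.006):
    H,R,w=CUPS[name]; P=np.concatenate([cloud(c)[c["depth"]>0] for c in cs])
    P=P[np.hypot(P[:,0]-c0[0],P[:,1]-c0[1])<.075]
    z=P[:,2]-base; top=P[(z>H-.004)&(z<H+.006)][:,:2]
    if name=='square_cup':
        (x,y),(a,b),an=cv2.minAreaRect((top*1000).astype(np.float32)); C=np.array([x,y])/1000; q=(round(a,1),round(b,1),round(an,1),len(top))
    else: C,q=circ(top,R-w/2,c0); q=(round(q*1000,1),len(top))
    d=P[:,:2]-C; r=np.hypot(*d.T); rb={'milk_jug':.032}.get(name,R)
    rr=r
    if name=='square_cup': rr=r-.006
    hm=(rr>rb+.006)&(rr<rb+.03)&(z>.018)&(z<{'milk_jug':.064}.get(name,H-.003))
    hd=np.median(d[hm],0) if hm.any() else np.zeros(2)
    return C,np.degrees(np.arctan2(hd[1],hd[0])),hm.sum(),q
E
python3 - <<'E'
from h import *
T=capture("top");S=capture("scene")
for n,c in(("top",T),("scene",S)):
    print(n)
    for a,h,s in(('large',.013,.15),('small',.013,.116),('square',.014,0j),('tray',.015,0j)):
        r=plate(c,a,h,s if s else (1,1)); print(a,r[0].round(4),r[1])
    P=cloud(c);g=P[(c["depth"]>0)&(abs(P[...,2])<.005)&(abs(P[...,1])<.4)&(abs(P[...,0]-.5)<.2)];print("table",g[:,2].mean(),g[:,2].std())
for nm,c0 in(('small_cup',(.482,.334)),('milk_jug',(.575,.106)),('tall_cup',(.584,-.096)),('square_cup',(.519,-.336))):
    for cs in([T],[S],[T,S]):
        r=cup(cs,nm,c0);print(nm,r[0].round(4),r[1].round(1),r[2:])
E
```

```text
top
large [0.4785 0.3321] 0.0009374783703083514
small [ 0.5816 -0.0965] 0.0020358840605869464
square [0.5746 0.1055] (129.3, 129.1, 13.4)
tray [ 0.579 -0.333] (268.8, 123.3, 2.7)
table 0.0005375840388464209 0.0017218892957191585
scene
large [0.4821 0.3304] 0.0018195176355082603
small [ 0.5785 -0.0976] 0.016242007340815174
square [0.5698 0.1068] (156.4, 143.3, 13.6)
tray [ 0.5812 -0.3347] (283.1, 121.4, 2.7)
table -0.000989202805044137 0.0021470014547035083
small_cup [0.478  0.3303] -23.9 (np.int64(49), (np.float64(1.6), 151))
small_cup [0.481  0.3289] -22.9 (np.int64(28), (np.float64(1.9), 64))
small_cup [0.4787 0.33  ] -23.7 (np.int64(76), (np.float64(2.0), 215))
milk_jug [0.5722 0.1063] 72.9 (np.int64(48), (np.float64(2.9), 181))
milk_jug [0.575  0.1047] 69.8 (np.int64(60), (np.float64(3.2), 102))
milk_jug [0.5731 0.1057] 71.3 (np.int64(108), (np.float64(3.2), 283))
tall_cup [ 0.5835 -0.0971] -127.8 (np.int64(72), (np.float64(1.1), 169))
tall_cup [ 0.5866 -0.0988] -125.3 (np.int64(70), (np.float64(1.5), 99))
tall_cup [ 0.5845 -0.0976] -125.8 (np.int64(142), (np.float64(1.8), 268))
square_cup [ 0.5152 -0.3309] 83.3 (np.int64(31), (63.2, 56.1, 81.3, 219))
square_cup [ 0.5187 -0.331 ] 78.8 (np.int64(36), (66.4, 59.1, 78.3, 113))
square_cup [ 0.5179 -0.3307] 82.2 (np.int64(73), (66.2, 61.5, 81.3, 332))
```

```bash
cat >> h.py <<'E'
def seq(wps,grip):
    """wps: world x,y,z,psi[,grip]; prints calls (5 interpolated rows) in tool axes"""
    s=sense(); R=np.array(s["ee_rot"]); p=np.array(s["tcp_pos"]); psi=np.degrees(np.arctan2(R[1,0],R[0,0]))
    print("t",round(s["time_s"],2),p.round(4),"psi",round(psi,2),"F",np.round(s["wrist_force"],1),"w",round(s["gripper_width"],3),"gf",round(s["gripper_force"],1),"j",np.round(s["joints"],0))
    for w in wps:
        g=w[4] if len(w)>4 else grip; w=np.array(w[:4],float)
        n=int(max(1,np.ceil(np.linalg.norm(w[:3]-p)/.19),np.ceil(abs(w[3]-psi)/32)))
        for i in range(n):
            f=1/(n-i); t=p+(w[:3]-p)*f; a=psi+(w[3]-psi)*f
            d=np.round(R.T@(t-p),3); sp=round(psi-a,0 if abs(psi-a)>3 else 1)
            print("slide",[[round(float(x),3)+0. for x in d*k] for k in(.2,.4,.6,.8,1)],"spin",[round(float(sp*k),1)+0. for k in(.2,.4,.6,.8,1)],"grip",g)
            p=p+R@d; c_,s_=np.cos(np.radians(sp)),np.sin(np.radians(sp)); R=R@np.array([[c_,-s_,0],[s_,c_,0],[0,0,1]]); psi-=sp
E
python3 -c "
from h import *
seq([(.4795,.3296,.15,-23.4),(.4795,.3296,.045,-23.4)],0)"
```

```text
t 2.0 [0.2478 0.5737 0.2162] psi -23.36 F [-0.3 -0.9  0. ] w 1.004 gf 0.0 j [ 81.  22.   0.   0. -68. -15.]
slide [[0.031, 0.013, 0.007], [0.062, 0.026, 0.013], [0.093, 0.04, 0.02], [0.124, 0.053, 0.026], [0.155, 0.066, 0.033]] spin [0.0, 0.0, 0.0, 0.0, 0.0] grip 0
slide [[0.031, 0.013, 0.007], [0.062, 0.026, 0.013], [0.092, 0.04, 0.02], [0.123, 0.053, 0.026], [0.154, 0.066, 0.033]] spin [0.0, 0.0, 0.0, 0.0, 0.0] grip 0
slide [[0.0, 0.0, 0.021], [0.0, 0.0, 0.042], [0.0, 0.0, 0.063], [0.0, 0.0, 0.084], [0.0, 0.0, 0.105]] spin [0.0, 0.0, 0.0, 0.0, 0.0] grip 0
```

Emit:
{"method": "servo_tool", "body": {"slide": [[0.031,0.013,0.007],[0.062,0.026,0.013],[0.093,0.04,0.02],[0.124,0.053,0.026],[0.155,0.066,0.033]], "spin": [0,0,0,0,0], "grip": [0,0,0,0,0]}}

```text
time_s: 2.42
tcp_pos: [0.3648, 0.4506, 0.1832]
ee_rot: [[0.918, -0.396, 0.0], [-0.396, -0.918, 0.001], [0.0, -0.001, -1.0]]
wrist_force: [0.4, -0.4, -0.3]
gripper_width: 0.999
gripper_force: 0.0
```

Emit:
{"method": "servo_tool", "body": {"slide": [[0.031,0.013,0.007],[0.062,0.026,0.013],[0.092,0.04,0.02],[0.123,0.053,0.026],[0.154,0.066,0.033]], "spin": [0,0,0,0,0], "grip": [0,0,0,0,0]}}

```text
time_s: 2.83
tcp_pos: [0.4802, 0.3289, 0.1503]
ee_rot: [[0.918, -0.396, 0.001], [-0.396, -0.918, 0.001], [0.0, -0.001, -1.0]]
wrist_force: [0.3, 0.9, 0.5]
gripper_width: 1.0
gripper_force: 0.0
```

```bash
python3 -c "
from h import *
seq([(.4795,.3296,.045,-23.4)],0)"
```

```text
t 2.83 [0.4802 0.3289 0.1503] psi -23.34 F [0.3 0.9 0.5] w 1.0 gf 0.0 j [ 50.  21. -11.   0. -58.  16.]
slide [[0.0, 0.0, 0.021], [0.0, 0.0, 0.042], [-0.001, 0.0, 0.063], [-0.001, 0.0, 0.084], [-0.001, 0.0, 0.105]] spin [0.0, 0.0, 0.1, 0.1, 0.1] grip 0
```

Emit:
{"method": "servo_tool", "body": {"slide": [[0,0,0.03],[0,0,0.06],[0,0,0.085],[0,0,0.1],[0,0,0.105]], "spin": [0,0,0,0,0], "grip": [0,0,0,0,0]}}

```text
time_s: 3.25
tcp_pos: [0.4779, 0.3284, 0.0422]
ee_rot: [[0.918, -0.397, -0.004], [-0.397, -0.918, -0.004], [-0.002, 0.005, -1.0]]
wrist_force: [-0.8, 0.0, -0.4]
gripper_width: 1.003
gripper_force: 0.0
```

Emit:
{"method": "servo_tool", "body": {"slide": [[0,0,0],[0,0,0],[0,0,0],[0,0,0],[0,0,0]], "spin": [0,0,0,0,0], "grip": [0.15,0.25,0.35,0.5,0.6]}}

```text
time_s: 3.67
tcp_pos: [0.4796, 0.3307, 0.0464]
ee_rot: [[0.918, -0.396, 0.002], [-0.396, -0.918, 0.002], [0.001, -0.002, -1.0]]
wrist_force: [-0.1, -0.6, 0.3]
gripper_width: 0.707
gripper_force: 0.0
```

Emit:
{"method": "servo_tool", "body": {"slide": [[0,0,0],[0,0,0],[0,0,0],[0,0,0],[0,0,0]], "spin": [0,0,0,0,0], "grip": [1,1,1,1,1]}}

```text
time_s: 4.08
tcp_pos: [0.4794, 0.3303, 0.046]
ee_rot: [[0.918, -0.396, 0.001], [-0.396, -0.918, 0.001], [0.001, -0.001, -1.0]]
wrist_force: [-1.0, -0.1, 5.6]
gripper_width: 0.619
gripper_force: 30.0
```

```bash
python3 -c "
from h import *
seq([(.4795,.3296,.15,-23.4),(.43,.0,.15,-75),(.43,.0,.06,-75),(.43,0,.0393,-75)],1)"
```

```text
t 4.08 [0.4794 0.3303 0.046 ] psi -23.35 F [-1.  -0.1  5.6] w 0.619 gf 30.0 j [ 51.  28. -18.   0. -44.  16.]
slide [[0.0, 0.0, -0.021], [0.0, 0.0, -0.042], [0.0, 0.001, -0.062], [0.0, 0.001, -0.083], [0.0, 0.001, -0.104]] spin [0.0, 0.0, 0.1, 0.1, 0.1] grip 1
slide [[0.009, 0.032, 0.0], [0.017, 0.064, 0.0], [0.026, 0.097, 0.0], [0.034, 0.129, 0.0], [0.043, 0.161, 0.0]] spin [5.2, 10.4, 15.6, 20.8, 26.0] grip 1
slide [[0.022, 0.025, 0.0], [0.044, 0.05, 0.0], [0.065, 0.075, 0.0], [0.087, 0.1, 0.0], [0.109, 0.125, 0.0]] spin [5.2, 10.4, 15.6, 20.8, 26.0] grip 1
slide [[0.0, 0.0, 0.018], [0.0, 0.0, 0.036], [0.0, 0.0, 0.054], [0.0, 0.0, 0.072], [0.0, 0.0, 0.09]] spin [-0.1, -0.2, -0.2, -0.3, -0.4] grip 1
slide [[0.0, 0.0, 0.004], [0.0, 0.0, 0.008], [0.0, 0.0, 0.012], [0.0, 0.0, 0.016], [0.0, 0.0, 0.02]] spin [0.0, 0.0, 0.0, 0.0, 0.0] grip 1
```

Emit:
{"method": "servo_tool", "body": {"slide": [[0,0,-0.01],[0,0,-0.03],[0,0,-0.05],[0,0,-0.075],[0,0,-0.104]], "spin": [0,0,0,0,0], "grip": [1,1,1,1,1]}}

```text
time_s: 4.5
tcp_pos: [0.4781, 0.3291, 0.1489]
ee_rot: [[0.918, -0.397, -0.003], [-0.397, -0.918, -0.002], [-0.002, 0.003, -1.0]]
wrist_force: [0.2, 1.0, -1.3]
gripper_width: 0.616
gripper_force: 30.0
```

Emit:
{"method": "servo_tool", "body": {"slide": [[0.009,0.032,0.0],[0.017,0.064,0.0],[0.026,0.097,0.0],[0.034,0.129,0.0],[0.043,0.161,0.0]], "spin": [5.2,10.4,15.6,20.8,26.0], "grip": [1,1,1,1,1]}}

```text
time_s: 4.92
tcp_pos: [0.4538, 0.1636, 0.1491]
ee_rot: [[0.648, -0.762, -0.001], [-0.762, -0.648, -0.0], [-0.0, 0.001, -1.0]]
wrist_force: [1.0, 0.5, -0.2]
gripper_width: 0.623
gripper_force: 30.0
```

Emit:
{"method": "servo_tool", "body": {"slide": [[0.022,0.025,0.0],[0.044,0.05,0.0],[0.065,0.075,0.0],[0.087,0.1,0.0],[0.109,0.125,0.0]], "spin": [5.2,10.4,15.6,20.8,26.0], "grip": [1,1,1,1,1]}}

```text
time_s: 5.33
tcp_pos: [0.43, -0.0004, 0.1493]
ee_rot: [[0.249, -0.969, -0.0], [-0.969, -0.249, 0.0], [-0.0, 0.0, -1.0]]
wrist_force: [0.4, -0.2, -1.3]
gripper_width: 0.615
gripper_force: 30.0
```

Emit:
{"method": "servo_tool", "body": {"slide": [[0,0,0.025],[0,0,0.05],[0,0,0.07],[0,0,0.085],[0,0,0.09]], "spin": [0,0,0,0,0], "grip": [1,1,1,1,1]}}

```text
time_s: 5.75
tcp_pos: [0.429, 0.0003, 0.0572]
ee_rot: [[0.252, -0.968, -0.005], [-0.968, -0.252, -0.001], [0.0, 0.005, -1.0]]
wrist_force: [-0.4, -1.3, -2.2]
gripper_width: 0.617
gripper_force: 30.0
```

```bash
python3 -c "
from h import *
c=capture('scene'); cv2.imwrite('pics/s1.png',cv2.resize(c['pixels'][80:300,200:480],None,fx=2,fy=2))
seq([(.43,.0,.0395,-75)],1)"
```

```text
t 5.8 [4.293e-01 4.000e-04 5.740e-02] psi -75.41 F [-0.9 -0.5 -2. ] w 0.617 gf 30.0 j [ 22.  15. -38.  -0. -37.  -7.]
slide [[0.0, 0.0, 0.004], [0.0, 0.0, 0.007], [0.001, -0.001, 0.011], [0.001, -0.001, 0.014], [0.001, -0.001, 0.018]] spin [-0.1, -0.2, -0.2, -0.3, -0.4] grip 1
```

View pics/s1.png

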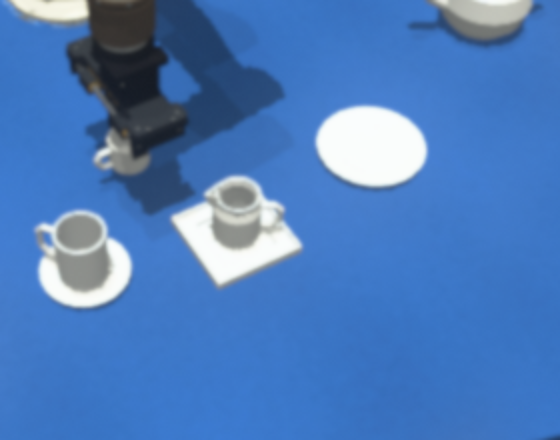

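The small cup is held upright over clear counter (crop 125,155), and the large saucer is empty (372,146). Now I set the cup down slowly.

Emit:
{"method": "servo_tool", "body": {"slide": [[0,0,0.006],[0,0,0.011],[0,0,0.015],[0,0,0.017],[0,0,0.018]], "spin": [0,0,0,0,0], "grip": [1,1,1,1,1]}}

```text
time_s: 6.22
tcp_pos: [0.431, 0.0011, 0.0411]
ee_rot: [[0.253, -0.968, 0.0], [-0.968, -0.253, 0.0], [-0.0, -0.0, -1.0]]
wrist_force: [0.3, 0.5, -1.6]
gripper_width: 0.62
gripper_force: 30.0
```

Emit:
{"method": "servo_tool", "body": {"slide": [[0,0,0.0005],[0,0,0.001],[0,0,0.0015],[0,0,0.002],[0,0,0.002]], "spin": [0,0,0,0,0], "grip": [1,1,1,1,1]}}

```text
time_s: 6.63
tcp_pos: [0.4312, 0.0011, 0.0399]
ee_rot: [[0.253, -0.967, 0.001], [-0.967, -0.253, -0.0], [0.0, -0.001, -1.0]]
wrist_force: [-2.6, 0.2, 6.2]
gripper_width: 0.623
gripper_force: 30.0
```

Emit:
{"method": "servo_tool", "body": {"slide": [[0,0,0],[0,0,0],[0,0,0],[0,0,0],[0,0,0]], "spin": [0,0,0,0,0], "grip": [0.3,0.2,0.1,0,0]}}

```text
time_s: 7.05
tcp_pos: [0.4309, 0.001, 0.0391]
ee_rot: [[0.253, -0.968, 0.0], [-0.968, -0.253, -0.0], [0.0, -0.0, -1.0]]
wrist_force: [0.3, -0.9, -0.5]
gripper_width: 0.912
gripper_force: 0.0
```

Emit:
{"method": "servo_tool", "body": {"slide": [[0,0,-0.02],[0,0,-0.045],[0,0,-0.07],[0,0,-0.1],[0,0,-0.12]], "spin": [0,0,0,0,0], "grip": [0,0,0,0,0]}}

```text
time_s: 7.47
tcp_pos: [0.4317, 0.0012, 0.1616]
ee_rot: [[0.253, -0.967, 0.003], [-0.967, -0.253, 0.001], [0.0, -0.003, -1.0]]
wrist_force: [-0.1, 0.5, 0.1]
gripper_width: 0.997
gripper_force: 0.0
```

```bash
python3 -c "
from h import *
T=capture('top');S=capture('scene')
for cs in ([T],[S]):
  print(cup(cs,'small_cup',(.431,.001),0), cup(cs,'tall_cup',(.584,-.096)))
seq([(.585,-.098,.16,-126),(.585,-.098,.054,-126)],0)"
```

```text
(array([0.431, 0.001]), np.float64(0.0), np.int64(0), (np.float64(nan), 0)) (array([ 0.58354207, -0.09706779]), np.float64(-127.96259648356121), np.int64(71), (np.float64(1.1), 162))
(array([4.33030286e-01, 1.00582654e-04]), np.float64(-74.2596706964698), np.int64(34), (np.float64(2.4), 71)) (array([ 0.58704753, -0.09867027]), np.float64(-126.73450464443509), np.int64(68), (np.float64(1.8), 107))
t 7.57 [0.4334 0.0017 0.1627] psi -75.33 F [ 0.9 -0.4 -0.1] w 0.999 gf 0.0 j [ 22.   6. -30.   0. -54.  -7.]
slide [[0.013, -0.012, 0.0], [0.027, -0.024, 0.001], [0.04, -0.037, 0.001], [0.054, -0.049, 0.002], [0.067, -0.061, 0.002]] spin [5.0, 10.0, 15.0, 20.0, 25.0] grip 0
slide [[0.007, -0.017, 0.0], [0.014, -0.033, 0.001], [0.022, -0.05, 0.001], [0.029, -0.066, 0.002], [0.036, -0.083, 0.002]] spin [5.2, 10.4, 15.6, 20.8, 26.0] grip 0
slide [[0.0, 0.0, 0.021], [0.0, 0.0, 0.042], [0.001, 0.0, 0.064], [0.001, 0.0, 0.085], [0.001, 0.0, 0.106]] spin [-0.1, -0.1, -0.2, -0.2, -0.3] grip 0
  return _methods._mean(a, axis=axis, dtype=dtype,
  ret = ret.dtype.type(ret / rcount)
```

Emit:
{"method": "servo_tool", "body": {"slide": [[0.013,-0.012,0.0],[0.027,-0.024,0.001],[0.04,-0.037,0.001],[0.054,-0.049,0.002],[0.067,-0.061,0.002]], "spin": [5,10,15,20,25], "grip": [0,0,0,0,0]}}

```text
time_s: 7.98
tcp_pos: [0.5067, -0.049, 0.1557]
ee_rot: [[-0.184, -0.983, -0.002], [-0.983, 0.184, -0.0], [0.001, 0.002, -1.0]]
wrist_force: [-0.3, 0.3, 0.7]
gripper_width: 0.995
gripper_force: 0.0
```

Emit:
{"method": "servo_tool", "body": {"slide": [[0.007,-0.017,0.0],[0.014,-0.033,0.001],[0.022,-0.05,0.001],[0.029,-0.066,0.001],[0.036,-0.083,0.001]], "spin": [5.2,10.4,15.6,20.8,26], "grip": [0,0,0,0,0]}}

```text
time_s: 8.4
tcp_pos: [0.5818, -0.0993, 0.1544]
ee_rot: [[-0.597, -0.802, -0.003], [-0.802, 0.597, 0.0], [0.002, 0.002, -1.0]]
wrist_force: [0.2, 0.3, 1.1]
gripper_width: 0.999
gripper_force: 0.0
```

```bash
python3 -c "
from h import *
seq([(.585,-.098,.056,-126)],0)"
```

```text
t 8.4 [ 0.5818 -0.0993  0.1544] psi -126.65 F [0.2 0.3 1.1] w 0.999 gf 0.0 j [  6.  22. -10.  -0. -59. -43.]
slide [[-0.001, 0.0, 0.02], [-0.001, -0.001, 0.039], [-0.002, -0.001, 0.059], [-0.002, -0.002, 0.078], [-0.003, -0.002, 0.098]] spin [-0.1, -0.2, -0.4, -0.5, -0.6] grip 0
```

Emit:
{"method": "servo_tool", "body": {"slide": [[-0.002,-0.001,0.025],[-0.003,-0.002,0.05],[-0.003,-0.002,0.075],[-0.003,-0.002,0.09],[-0.003,-0.002,0.097]], "spin": [0,0,0,0,0], "grip": [0,0,0,0,0]}}

```text
time_s: 8.82
tcp_pos: [0.5827, -0.0976, 0.0549]
ee_rot: [[-0.594, -0.805, -0.007], [-0.805, 0.594, 0.0], [0.004, 0.006, -1.0]]
wrist_force: [-0.7, 0.1, -0.0]
gripper_width: 1.001
gripper_force: 0.0
```

Emit:
{"method": "servo_tool", "body": {"slide": [[0,0,0],[0,0,0],[0,0,0],[0,0,0],[0,0,0]], "spin": [0,0,0,0,0], "grip": [0.1,0.15,0.2,0.3,0.4]}}

```text
time_s: 9.23
tcp_pos: [0.5861, -0.0974, 0.0604]
ee_rot: [[-0.593, -0.805, 0.002], [-0.805, 0.593, 0.0], [-0.002, -0.002, -1.0]]
wrist_force: [-0.4, 0.9, 4.3]
gripper_width: 0.738
gripper_force: 30.0
```

Emit:
{"method": "servo_tool", "body": {"slide": [[0,0,0],[0,0,0],[0,0,0],[0,0,0],[0,0,0]], "spin": [0,0,0,0,0], "grip": [1,1,1,1,1]}}

```text
time_s: 9.65
tcp_pos: [0.5861, -0.0974, 0.0604]
ee_rot: [[-0.593, -0.805, 0.002], [-0.805, 0.593, -0.0], [-0.001, -0.002, -1.0]]
wrist_force: [-0.9, 1.0, 6.6]
gripper_width: 0.737
gripper_force: 29.9
```

```bash
python3 -c "
from h import *
seq([(.585,-.098,.18,-126),(.48,.331,.18,-100),(.48,.331,.07,-100)],1)"
```

```text
t 9.65 [ 0.5861 -0.0974  0.0604] psi -126.35 F [-0.9  1.   6.6] w 0.737 gf 29.9 j [  6.  28. -15.   0. -47. -43.]
slide [[0.0, 0.0, -0.024], [0.0, 0.0, -0.048], [0.001, 0.0, -0.072], [0.001, 0.0, -0.096], [0.001, 0.0, -0.12]] spin [-0.1, -0.1, -0.2, -0.2, -0.3] grip 1
slide [[-0.019, 0.023, 0.0], [-0.038, 0.045, 0.0], [-0.057, 0.068, 0.0], [-0.076, 0.09, 0.0], [-0.095, 0.113, 0.0]] spin [-1.8, -3.6, -5.4, -7.2, -9.0] grip 1
slide [[-0.022, 0.019, 0.0], [-0.044, 0.038, 0.0], [-0.067, 0.058, 0.0], [-0.089, 0.077, 0.0], [-0.111, 0.096, 0.0]] spin [-1.8, -3.6, -5.4, -7.2, -9.0] grip 1
slide [[-0.025, 0.015, 0.0], [-0.05, 0.031, 0.0], [-0.076, 0.046, 0.0], [-0.101, 0.062, 0.0], [-0.126, 0.077, 0.0]] spin [-1.6, -3.2, -4.8, -6.4, -8.0] grip 1
slide [[0.0, 0.0, 0.022], [0.0, 0.0, 0.044], [0.0, 0.001, 0.066], [0.0, 0.001, 0.088], [0.0, 0.001, 0.11]] spin [0.0, 0.0, 0.0, 0.0, 0.0] grip 1
```

Emit:
{"method": "servo_tool", "body": {"slide": [[0,0,-0.01],[0,0,-0.035],[0,0,-0.065],[0,0,-0.095],[0,0,-0.12]], "spin": [0,0,0,0,0], "grip": [1,1,1,1,1]}}

```text
time_s: 10.07
tcp_pos: [0.585, -0.0975, 0.1808]
ee_rot: [[-0.593, -0.805, -0.0], [-0.805, 0.593, 0.0], [0.0, 0.0, -1.0]]
wrist_force: [0.9, 0.4, -2.9]
gripper_width: 0.735
gripper_force: 29.9
```

Emit:
{"method": "servo_tool", "body": {"slide": [[-0.019,0.023,0.0],[-0.038,0.045,0.0],[-0.057,0.068,0.0],[-0.076,0.09,0.0],[-0.095,0.113,0.0]], "spin": [-1.8,-3.6,-5.4,-7.2,-9.0], "grip": [1,1,1,1,1]}}

```text
time_s: 10.48
tcp_pos: [0.5494, 0.0469, 0.1786]
ee_rot: [[-0.459, -0.888, -0.002], [-0.888, 0.459, -0.0], [0.001, 0.002, -1.0]]
wrist_force: [0.5, 0.3, -2.7]
gripper_width: 0.737
gripper_force: 29.9
```

Emit:
{"method": "servo_tool", "body": {"slide": [[-0.022,0.019,0.0],[-0.044,0.038,0.0],[-0.067,0.058,0.0],[-0.089,0.077,0.0],[-0.111,0.096,0.0]], "spin": [-1.8,-3.6,-5.4,-7.2,-9.0], "grip": [1,1,1,1,1]}}

```text
time_s: 10.9
tcp_pos: [0.5151, 0.1897, 0.1786]
ee_rot: [[-0.314, -0.949, -0.002], [-0.949, 0.314, -0.001], [0.001, 0.002, -1.0]]
wrist_force: [0.6, 0.5, -3.0]
gripper_width: 0.737
gripper_force: 29.9
```

Emit:
{"method": "servo_tool", "body": {"slide": [[-0.028,0.017,0.0],[-0.055,0.034,0.0],[-0.082,0.05,0.0],[-0.108,0.066,0.0],[-0.126,0.077,0.0]], "spin": [-1.6,-3.2,-4.8,-6.4,-8.0], "grip": [1,1,1,1,1]}}

```text
time_s: 11.32
tcp_pos: [0.4818, 0.3345, 0.1785]
ee_rot: [[-0.177, -0.984, -0.001], [-0.984, 0.177, -0.0], [0.001, 0.001, -1.0]]
wrist_force: [0.4, -0.7, -3.1]
gripper_width: 0.735
gripper_force: 29.9
```

Emit:
{"method": "servo_tool", "body": {"slide": [[0,0,0.03],[0,0,0.06],[0,0,0.085],[0,0,0.1],[0,0,0.105]], "spin": [0,0,0,0,0], "grip": [1,1,1,1,1]}}

```text
time_s: 11.73
tcp_pos: [0.4808, 0.3304, 0.0704]
ee_rot: [[-0.181, -0.984, -0.006], [-0.984, 0.181, -0.006], [0.007, 0.005, -1.0]]
wrist_force: [0.1, -0.0, -2.8]
gripper_width: 0.738
gripper_force: 29.9
```

```bash
python3 -c "
from h import *
T=capture('top');S=capture('scene')
for c in(T,S):
  for n,s in(('large',.15),('small',.116)): 
    r=plate(c,n,.013,s);print(n,r[0].round(4),r[1])
seq([(.48,.331,.0615,-100)],1)"
```

```text
large [0.4828 0.3309] 0.029285010847596098
small [ 0.5816 -0.0962] 0.001026788654958146
large [0.4407 0.3471] 0.0457001791678926
small [ 0.5847 -0.0972] 0.0013370035660538356
t 11.83 [0.4825 0.3318 0.0729] psi -100.37 F [ 0.1 -0.4 -3.4] w 0.738 gf 29.9 j [ 50.  26. -16.  -0. -48. -61.]
slide [[0.0, 0.0, 0.002], [0.0, 0.001, 0.004], [0.001, 0.001, 0.007], [0.001, 0.002, 0.009], [0.001, 0.002, 0.011]] spin [-0.1, -0.2, -0.2, -0.3, -0.4] grip 1
```

Emit:
{"method": "servo_tool", "body": {"slide": [[0.0,0.001,0.004],[0.0,0.002,0.007],[0.0,0.002,0.009],[0.0,0.002,0.0105],[0.0,0.002,0.011]], "spin": [0,0,0,0,0], "grip": [1,1,1,1,1]}}

```text
time_s: 12.25
tcp_pos: [0.4812, 0.333, 0.0634]
ee_rot: [[-0.18, -0.984, 0.0], [-0.984, 0.18, 0.0], [-0.001, -0.0, -1.0]]
wrist_force: [0.0, -0.1, -2.4]
gripper_width: 0.737
gripper_force: 29.9
```

Emit:
{"method": "servo_tool", "body": {"slide": [[0,0,0.0005],[0,0,0.001],[0,0,0.0015],[0,0,0.0015],[0,0,0.0015]], "spin": [0,0,0,0,0], "grip": [1,1,1,1,1]}}

```text
time_s: 12.67
tcp_pos: [0.4812, 0.3329, 0.0617]
ee_rot: [[-0.18, -0.984, 0.0], [-0.984, 0.18, -0.0], [-0.0, -0.0, -1.0]]
wrist_force: [-0.1, -0.0, -2.8]
gripper_width: 0.737
gripper_force: 29.9
```

Next I correct by about (-1, -1.5) mm, then touch down.

Emit:
{"method": "servo_tool", "body": {"slide": [[0.001,0.001,0],[0.0015,0.001,0],[0.0015,0.001,0.0005],[0.0015,0.001,0.001],[0.0015,0.001,0.0015]], "spin": [0,0,0,0,0], "grip": [1,1,1,1,1]}}

```text
time_s: 13.08
tcp_pos: [0.4799, 0.3316, 0.0604]
ee_rot: [[-0.18, -0.984, 0.0], [-0.984, 0.18, -0.0], [0.0, -0.0, -1.0]]
wrist_force: [-0.6, -0.6, 2.4]
gripper_width: 0.74
gripper_force: 29.9
```

Emit:
{"method": "servo_tool", "body": {"slide": [[0,0,0],[0,0,0],[0,0,0.0005],[0,0,0.0005],[0,0,0.0005]], "spin": [0,0,0,0,0], "grip": [1,1,1,1,1]}}

```text
time_s: 13.5
tcp_pos: [0.4799, 0.3317, 0.0604]
ee_rot: [[-0.18, -0.984, 0.0], [-0.984, 0.18, 0.0], [-0.0, -0.0, -1.0]]
wrist_force: [-3.8, -0.6, 6.4]
gripper_width: 0.742
gripper_force: 29.9
```

Emit:
{"method": "servo_tool", "body": {"slide": [[0,0,0],[0,0,0],[0,0,0],[0,0,0],[0,0,0]], "spin": [0,0,0,0,0], "grip": [0.2,0.1,0,0,0]}}

```text
time_s: 13.92
tcp_pos: [0.4801, 0.3317, 0.0595]
ee_rot: [[-0.18, -0.984, 0.0], [-0.984, 0.18, 0.0], [-0.0, -0.0, -1.0]]
wrist_force: [1.2, -0.6, -0.1]
gripper_width: 0.97
gripper_force: 0.0
```

Emit:
{"method": "servo_tool", "body": {"slide": [[0,0,-0.015],[0,0,-0.035],[0,0,-0.065],[0,0,-0.095],[0,0,-0.12]], "spin": [0,0,0,0,0], "grip": [0,0,0,0,0]}}

```text
time_s: 14.33
tcp_pos: [0.4803, 0.3319, 0.1817]
ee_rot: [[-0.18, -0.984, 0.001], [-0.984, 0.18, 0.001], [-0.001, -0.001, -1.0]]
wrist_force: [0.6, 0.6, -0.1]
gripper_width: 1.0
gripper_force: 0.0
```

```bash
python3 -c "
from h import *
seq([(.4315,.001,.15,-75.3),(.4315,.001,.040,-75.3)],0)"
```

```text
t 14.33 [0.4803 0.3319 0.1817] psi -100.35 F [ 0.6  0.6 -0.1] w 1.0 gf 0.0 j [ 51.  20.  -9.   0. -62. -61.]
slide [[0.033, -0.001, 0.003], [0.067, -0.002, 0.006], [0.1, -0.004, 0.01], [0.134, -0.005, 0.013], [0.167, -0.006, 0.016]] spin [-2.6, -5.2, -7.8, -10.4, -13.0] grip 0
slide [[0.033, 0.006, 0.003], [0.066, 0.013, 0.006], [0.098, 0.019, 0.009], [0.131, 0.026, 0.012], [0.164, 0.032, 0.015]] spin [-2.4, -4.8, -7.2, -9.6, -12.0] grip 0
slide [[0.0, 0.0, 0.022], [0.0, 0.0, 0.044], [0.0, 0.001, 0.066], [0.0, 0.001, 0.088], [0.0, 0.001, 0.11]] spin [0.0, 0.0, 0.0, 0.0, 0.0] grip 0
```

Emit:
{"method": "servo_tool", "body": {"slide": [[0.033,-0.001,0.003],[0.067,-0.002,0.006],[0.1,-0.004,0.01],[0.134,-0.005,0.013],[0.167,-0.006,0.016]], "spin": [-2.6,-5.2,-7.8,-10.4,-13.0], "grip": [0,0,0,0,0]}}

```text
time_s: 14.75
tcp_pos: [0.4552, 0.1648, 0.1635]
ee_rot: [[0.049, -0.999, 0.0], [-0.999, -0.049, 0.0], [-0.0, -0.0, -1.0]]
wrist_force: [0.3, -0.4, -0.3]
gripper_width: 0.999
gripper_force: 0.0
```

Emit:
{"method": "servo_tool", "body": {"slide": [[0.035,0.007,0.003],[0.07,0.014,0.006],[0.105,0.021,0.009],[0.14,0.028,0.012],[0.164,0.032,0.015]], "spin": [-2.4,-4.8,-7.2,-9.6,-12.0], "grip": [0,0,0,0,0]}}

```text
time_s: 15.17
tcp_pos: [0.4301, -0.0013, 0.1486]
ee_rot: [[0.254, -0.967, -0.0], [-0.967, -0.254, 0.0], [-0.0, 0.0, -1.0]]
wrist_force: [-0.1, 0.4, 0.1]
gripper_width: 1.0
gripper_force: 0.0
```

Emit:
{"method": "servo_tool", "body": {"slide": [[0,0,0],[0,0,0],[0,0,0.01],[0,0,0.02],[0,0,0.03]], "spin": [0,0,0,0,0], "grip": [0,0,0,0,0]}}

```text
time_s: 15.58
tcp_pos: [0.4322, 0.002, 0.1187]
ee_rot: [[0.253, -0.967, 0.002], [-0.967, -0.253, 0.001], [-0.0, -0.002, -1.0]]
wrist_force: [0.2, -0.0, -0.2]
gripper_width: 1.003
gripper_force: 0.0
```

```bash
python3 -c "
from h import *
T=capture('top');S=capture('scene')
for c in(T,S):
  r=plate(c,'large',.013,.15);print(r[0].round(4),r[1],cup([c],'tall_cup',(.48,.331)))
seq([(.4315,.001,.040,-75.3)],0)"
```

```text
[0.4785 0.3321] 0.0009143942802146201 (array([0.47836821, 0.33064276]), np.float64(-101.1323827802224), np.int64(57), (np.float64(1.2), 187))
[0.4804 0.3315] 0.015568337716819147 (array([0.48152931, 0.32942213]), np.float64(-100.15043047854972), np.int64(65), (np.float64(1.9), 81))
t 15.68 [0.4308 0.0016 0.1175] psi -75.32 F [-0.8 -0.6  0.2] w 1.002 gf 0.0 j [ 22.   9. -34.  -0. -47.  -7.]
slide [[0.0, 0.0, 0.016], [0.0, 0.0, 0.031], [0.001, -0.001, 0.047], [0.001, -0.001, 0.062], [0.001, -0.001, 0.078]] spin [0.0, 0.0, 0.0, 0.0, 0.0] grip 0
```

Emit:
{"method": "servo_tool", "body": {"slide": [[0,0,0.02],[0,0,0.045],[0,0,0.065],[0,0,0.075],[0,0,0.078]], "spin": [0,0,0,0,0], "grip": [0,0,0,0,0]}}

```text
time_s: 16.1
tcp_pos: [0.4309, 0.0014, 0.0395]
ee_rot: [[0.254, -0.967, -0.003], [-0.967, -0.253, -0.001], [0.0, 0.003, -1.0]]
wrist_force: [-0.3, -0.2, -0.2]
gripper_width: 1.003
gripper_force: 0.0
```

Emit:
{"method": "servo_tool", "body": {"slide": [[0,0,0],[0,0,0],[0,0,0],[0,0,0],[0,0,0]], "spin": [0,0,0,0,0], "grip": [0.15,0.25,0.35,0.45,0.6]}}

```text
time_s: 16.52
tcp_pos: [0.4319, 0.0012, 0.0414]
ee_rot: [[0.253, -0.968, 0.002], [-0.968, -0.253, 0.001], [-0.0, -0.002, -1.0]]
wrist_force: [0.2, -0.4, 1.1]
gripper_width: 0.705
gripper_force: 0.0
```

Emit:
{"method": "servo_tool", "body": {"slide": [[0,0,0],[0,0,0],[0,0,0],[0,0,0],[0,0,0]], "spin": [0,0,0,0,0], "grip": [1,1,1,1,1]}}

```text
time_s: 16.93
tcp_pos: [0.4315, 0.001, 0.0411]
ee_rot: [[0.253, -0.968, 0.0], [-0.968, -0.253, 0.0], [0.0, -0.0, -1.0]]
wrist_force: [-1.5, -0.2, 5.6]
gripper_width: 0.621
gripper_force: 30.0
```

```bash
python3 -c "
from h import *
seq([(.4315,.001,.12,-75.3),(.583,-.0967,.12,-107),(.583,-.0967,.06,-107)],1)"
```

```text
t 16.93 [0.4315 0.001  0.0411] psi -75.36 F [-1.5 -0.2  5.6] w 0.621 gf 30.0 j [ 22.  17. -39.   0. -34.  -7.]
slide [[0.0, 0.0, -0.016], [0.0, 0.0, -0.032], [0.0, 0.0, -0.047], [0.0, 0.0, -0.063], [0.0, 0.0, -0.079]] spin [0.0, 0.0, -0.1, -0.1, -0.1] grip 1
slide [[0.027, -0.024, 0.0], [0.053, -0.049, 0.0], [0.08, -0.073, 0.0], [0.106, -0.098, 0.0], [0.133, -0.122, 0.0]] spin [6.4, 12.8, 19.2, 25.6, 32.0] grip 1
slide [[0.0, 0.0, 0.012], [0.0, 0.0, 0.024], [0.0, 0.0, 0.036], [0.0, 0.0, 0.048], [0.0, 0.0, 0.06]] spin [-0.1, -0.1, -0.2, -0.2, -0.3] grip 1
```

Touchdown on the saucer is expected at TCP z of about 0.047.

Emit:
{"method": "servo_tool", "body": {"slide": [[0,0,-0.01],[0,0,-0.03],[0,0,-0.05],[0,0,-0.07],[0,0,-0.079]], "spin": [0,0,0,0,0], "grip": [1,1,1,1,1]}}

```text
time_s: 17.35
tcp_pos: [0.4324, 0.0013, 0.1216]
ee_rot: [[0.253, -0.967, 0.003], [-0.967, -0.253, 0.001], [-0.0, -0.004, -1.0]]
wrist_force: [1.1, 0.3, -0.2]
gripper_width: 0.617
gripper_force: 30.0
```

Emit:
{"method": "servo_tool", "body": {"slide": [[0.027,-0.024,0.0],[0.054,-0.05,0.0],[0.085,-0.077,0.0],[0.115,-0.106,0.0],[0.133,-0.122,0.0]], "spin": [6.4,12.8,19.2,25.6,32], "grip": [1,1,1,1,1]}}

```text
time_s: 17.77
tcp_pos: [0.5861, -0.0989, 0.1188]
ee_rot: [[-0.305, -0.952, 0.001], [-0.952, 0.305, -0.0], [0.0, -0.001, -1.0]]
wrist_force: [0.7, 0.4, -1.3]
gripper_width: 0.618
gripper_force: 30.0
```

Emit:
{"method": "servo_tool", "body": {"slide": [[0,0,0.015],[0,0,0.03],[0,0,0.045],[0,0,0.055],[0,0,0.062]], "spin": [0,0,0,0,0], "grip": [1,1,1,1,1]}}

```text
time_s: 18.18
tcp_pos: [0.5819, -0.097, 0.0557]
ee_rot: [[-0.299, -0.954, -0.003], [-0.954, 0.299, -0.0], [0.001, 0.003, -1.0]]
wrist_force: [-0.5, 0.2, -0.9]
gripper_width: 0.62
gripper_force: 30.0
```

Emit:
{"method": "servo_tool", "body": {"slide": [[0,0,0],[0,0,0.002],[0,0,0.004],[0,0,0.005],[0,0,0.006]], "spin": [0,0,0,0,0], "grip": [1,1,1,1,1]}}

```text
time_s: 18.6
tcp_pos: [0.5834, -0.0968, 0.0523]
ee_rot: [[-0.298, -0.954, 0.001], [-0.954, 0.298, 0.0], [-0.0, -0.001, -1.0]]
wrist_force: [-0.5, -0.2, -0.8]
gripper_width: 0.619
gripper_force: 30.0
```

```bash
python3 -c "
from h import *
seq([(.583,-.0967,.047,-107)],1)"
```

```text
t 18.6 [ 0.5834 -0.0968  0.0523] psi -107.35 F [-0.5 -0.2 -0.8] w 0.619 gf 30.0 j [  6.  28. -16.   0. -46. -24.]
slide [[0.0, 0.0, 0.001], [0.0, 0.0, 0.002], [0.0, 0.0, 0.003], [0.0, 0.0, 0.004], [0.0, 0.0, 0.005]] spin [-0.1, -0.2, -0.2, -0.3, -0.4] grip 1
```

Emit:
{"method": "servo_tool", "body": {"slide": [[0,0,0.001],[0,0,0.002],[0,0,0.003],[0,0,0.004],[0,0,0.0045]], "spin": [0,0,0,0,0], "grip": [1,1,1,1,1]}}

```text
time_s: 19.02
tcp_pos: [0.583, -0.0969, 0.0472]
ee_rot: [[-0.298, -0.954, -0.0], [-0.954, 0.298, -0.0], [0.0, 0.0, -1.0]]
wrist_force: [-1.0, 0.8, 2.9]
gripper_width: 0.624
gripper_force: 30.0
```

Emit:
{"method": "servo_tool", "body": {"slide": [[0,0,0.0005],[0,0,0.001],[0,0,0.001],[0,0,0.001],[0,0,0.001]], "spin": [0,0,0,0,0], "grip": [1,1,1,1,1]}}

```text
time_s: 19.43
tcp_pos: [0.583, -0.0968, 0.0472]
ee_rot: [[-0.298, -0.955, 0.0], [-0.955, 0.298, -0.0], [0.0, -0.0, -1.0]]
wrist_force: [-2.1, 1.0, 5.8]
gripper_width: 0.618
gripper_force: 30.0
```

Contact. I release it, then go to the jug.

Emit:
{"method": "servo_tool", "body": {"slide": [[0,0,0],[0,0,0],[0,0,0],[0,0,0],[0,0,0]], "spin": [0,0,0,0,0], "grip": [0.3,0.2,0.1,0,0]}}

```text
time_s: 19.85
tcp_pos: [0.583, -0.0969, 0.046]
ee_rot: [[-0.298, -0.954, -0.0], [-0.954, 0.298, -0.0], [0.0, 0.0, -1.0]]
wrist_force: [-0.1, -0.3, -0.3]
gripper_width: 0.911
gripper_force: 0.0
```

Emit:
{"method": "servo_tool", "body": {"slide": [[0,0,-0.015],[0,0,-0.035],[0,0,-0.065],[0,0,-0.095],[0,0,-0.12]], "spin": [0,0,0,0,0], "grip": [0,0,0,0,0]}}

```text
time_s: 20.27
tcp_pos: [0.5834, -0.097, 0.1681]
ee_rot: [[-0.298, -0.955, 0.001], [-0.955, 0.298, -0.0], [-0.0, -0.001, -1.0]]
wrist_force: [0.7, -0.0, 0.9]
gripper_width: 0.999
gripper_force: 0.0
```

```bash
python3 -c "
from h import *
seq([(.574,.1055,.16,-108.5),(.574,.1055,.053,-108.5)],0)"
```

```text
t 20.27 [ 0.5834 -0.097   0.1681] psi -107.35 F [ 0.7 -0.   0.9] w 0.999 gf 0.0 j [  6.  21.  -9.   0. -60. -24.]
slide [[-0.019, 0.007, 0.001], [-0.038, 0.014, 0.002], [-0.057, 0.021, 0.002], [-0.076, 0.028, 0.003], [-0.095, 0.035, 0.004]] spin [0.1, 0.2, 0.4, 0.5, 0.6] grip 0
slide [[-0.019, 0.007, 0.001], [-0.038, 0.014, 0.002], [-0.057, 0.021, 0.002], [-0.076, 0.028, 0.003], [-0.095, 0.035, 0.004]] spin [0.1, 0.2, 0.4, 0.5, 0.6] grip 0
slide [[0.0, 0.0, 0.021], [0.0, 0.0, 0.043], [0.0, 0.001, 0.064], [0.0, 0.001, 0.086], [0.0, 0.001, 0.107]] spin [0.0, 0.0, 0.0, 0.0, 0.0] grip 0
```

Emit:
{"method": "servo_tool", "body": {"slide": [[-0.019,0.007,0.001],[-0.038,0.014,0.002],[-0.057,0.021,0.002],[-0.076,0.028,0.003],[-0.095,0.035,0.004]], "spin": [0,0,0,0,0], "grip": [0,0,0,0,0]}}

```text
time_s: 20.68
tcp_pos: [0.5778, 0.005, 0.1621]
ee_rot: [[-0.299, -0.954, 0.0], [-0.954, 0.299, 0.0], [-0.0, -0.0, -1.0]]
wrist_force: [0.7, -0.6, -0.4]
gripper_width: 0.999
gripper_force: 0.0
```

Emit:
{"method": "servo_tool", "body": {"slide": [[-0.03,0.011,0.001],[-0.055,0.021,0.002],[-0.08,0.03,0.003],[-0.095,0.035,0.004],[-0.095,0.035,0.004]], "spin": [0,0,1,1,1], "grip": [0,0,0,0,0]}}

```text
time_s: 21.1
tcp_pos: [0.5729, 0.1081, 0.1578]
ee_rot: [[-0.312, -0.95, 0.0], [-0.95, 0.312, 0.0], [-0.0, -0.0, -1.0]]
wrist_force: [0.6, 0.1, 1.1]
gripper_width: 1.0
gripper_force: 0.0
```

```bash
python3 -c "
from h import *
S=capture('scene');T=capture('top')
for c in(T,S):
  r=plate(c,'small',.013,.116);print(r[0].round(4),r[1],cup([c],'small_cup',(.583,-.097)), cup([c],'milk_jug',(.575,.106)) if c is S else '')
seq([(.574,.1055,.053,-108.5)],0)"
```

```text
[ 0.5816 -0.0962] 0.001026788654958146 (array([ 0.58084644, -0.09500537]), np.float64(-108.46930198263698), np.int64(38), (np.float64(1.7), 130)) 
[ 0.5839 -0.0973] 0.002961650025925059 (array([ 0.58393411, -0.09699192]), np.float64(-105.90663025139962), np.int64(40), (np.float64(1.5), 90)) (array([0.57555751, 0.10417021]), np.float64(71.1190625399377), np.int64(63), (np.float64(3.4), 94))
t 21.2 [0.5727 0.1057 0.1579] psi -108.29 F [-0.3 -0.3 -0. ] w 0.999 gf 0.0 j [ 26.  21. -11.   0. -59. -45.]
slide [[0.0, 0.0, 0.021], [0.0, 0.0, 0.042], [0.0, -0.001, 0.063], [0.0, -0.001, 0.084], [0.0, -0.001, 0.105]] spin [0.0, 0.1, 0.1, 0.2, 0.2] grip 0
```

Emit:
{"method": "servo_tool", "body": {"slide": [[0,0,0.025],[0,0,0.055],[0,-0.001,0.08],[0,-0.001,0.1],[0,-0.001,0.105]], "spin": [0,0,0,0,0], "grip": [0,0,0,0,0]}}

```text
time_s: 21.62
tcp_pos: [0.5714, 0.1028, 0.0496]
ee_rot: [[-0.317, -0.948, -0.007], [-0.948, 0.317, -0.002], [0.005, 0.006, -1.0]]
wrist_force: [-0.4, -0.4, -0.8]
gripper_width: 0.998
gripper_force: 0.0
```

Emit:
{"method": "servo_tool", "body": {"slide": [[0,0,0],[0,0,0],[0,0,0],[0,0,0],[0,0,0]], "spin": [0,0,0,0,0], "grip": [0.1,0.15,0.2,0.3,0.4]}}

```text
time_s: 22.03
tcp_pos: [0.5746, 0.1053, 0.0545]
ee_rot: [[-0.315, -0.949, 0.002], [-0.949, 0.315, 0.001], [-0.002, -0.002, -1.0]]
wrist_force: [-0.4, 0.7, 0.4]
gripper_width: 0.73
gripper_force: 0.0
```

Emit:
{"method": "servo_tool", "body": {"slide": [[0,0,0],[0,0,0],[0,0,0],[0,0,0],[0,0,0]], "spin": [0,0,0,0,0], "grip": [1,1,1,1,1]}}

```text
time_s: 22.45
tcp_pos: [0.574, 0.1053, 0.054]
ee_rot: [[-0.315, -0.949, 0.001], [-0.949, 0.315, 0.0], [-0.0, -0.001, -1.0]]
wrist_force: [-2.6, 0.7, 6.2]
gripper_width: 0.651
gripper_force: 30.0
```

```bash
python3 -c "
from h import *
seq([(.574,.1055,.13,-108.5),(.43,-.02,.13,-99),(.43,-.02,.053,-99)],1)"
```

```text
t 22.45 [0.574  0.1053 0.054 ] psi -108.34 F [-2.6  0.7  6.2] w 0.651 gf 30.0 j [ 26.  27. -17.   0. -46. -45.]
slide [[0.0, 0.0, -0.015], [0.0, 0.0, -0.03], [0.0, 0.0, -0.046], [0.0, 0.0, -0.061], [0.0, 0.0, -0.076]] spin [0.0, 0.1, 0.1, 0.2, 0.2] grip 1
slide [[0.016, 0.01, 0.0], [0.033, 0.019, 0.0], [0.049, 0.029, 0.0], [0.066, 0.038, 0.0], [0.082, 0.048, 0.0]] spin [-1.0, -2.0, -3.0, -4.0, -5.0] grip 1
slide [[0.016, 0.011, 0.0], [0.031, 0.022, 0.0], [0.047, 0.034, 0.0], [0.062, 0.045, 0.0], [0.078, 0.056, 0.0]] spin [-1.0, -2.0, -3.0, -4.0, -5.0] grip 1
slide [[0.0, 0.0, 0.015], [0.0, 0.0, 0.031], [0.0, 0.0, 0.046], [0.0, 0.0, 0.062], [0.0, 0.0, 0.077]] spin [0.1, 0.2, 0.3, 0.4, 0.5] grip 1
```

Emit:
{"method": "servo_tool", "body": {"slide": [[0,0,-0.003],[0,0,-0.01],[0,0,-0.018],[0,0,-0.025],[0,0,-0.03]], "spin": [0,0,0,0,0], "grip": [1,1,1,1,1]}}

```text
time_s: 22.87
tcp_pos: [0.5742, 0.1052, 0.0842]
ee_rot: [[-0.315, -0.949, 0.001], [-0.949, 0.315, 0.0], [-0.001, -0.001, -1.0]]
wrist_force: [-0.1, -0.1, -3.1]
gripper_width: 0.651
gripper_force: 30.0
```

```bash
python3 -c "
from h import *
c=capture('scene'); cv2.imwrite('pics/s2.png',cv2.resize(c['pixels'][100:240,180:420],None,fx=3,fy=3))
seq([],1)"
```

```text
t 22.92 [0.5748 0.1053 0.0851] psi -108.35 F [ 0.2  0.5 -2.2] w 0.645 gf 30.0 j [ 26.  25. -15.   0. -49. -45.]
```

View pics/s2.png

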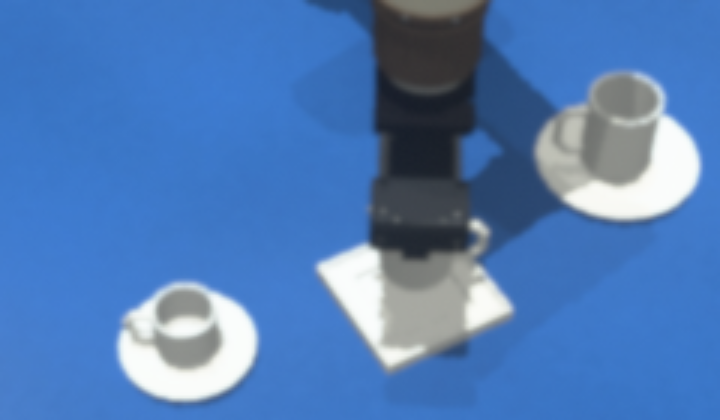

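The jug is held upright with its handle at (482,237). Both round cups stand centred on their saucers. I carry on to the parking spot.

Emit:
{"method": "servo_tool", "body": {"slide": [[0,0,-0.01],[0,0,-0.02],[0,0,-0.03],[0,0,-0.04],[0,0,-0.046]], "spin": [0,0,0,0,0], "grip": [1,1,1,1,1]}}

```text
time_s: 23.33
tcp_pos: [0.5746, 0.1053, 0.1312]
ee_rot: [[-0.315, -0.949, 0.003], [-0.949, 0.315, 0.001], [-0.002, -0.002, -1.0]]
wrist_force: [0.7, 0.3, -2.6]
gripper_width: 0.647
gripper_force: 30.0
```

Emit:
{"method": "servo_tool", "body": {"slide": [[0.016,0.01,0.0],[0.033,0.019,0.0],[0.049,0.029,0.0],[0.066,0.038,0.0],[0.082,0.048,0.0]], "spin": [-1,-2,-3,-4,-5], "grip": [1,1,1,1,1]}}

```text
time_s: 23.75
tcp_pos: [0.5018, 0.0418, 0.1297]
ee_rot: [[-0.23, -0.973, 0.0], [-0.973, 0.23, 0.0], [-0.0, -0.0, -1.0]]
wrist_force: [0.1, 0.5, -3.4]
gripper_width: 0.646
gripper_force: 30.0
```

Emit:
{"method": "servo_tool", "body": {"slide": [[0.02,0.014,0.0],[0.04,0.028,0.0],[0.06,0.043,0.0],[0.073,0.052,0.0],[0.078,0.056,0.0]], "spin": [-1,-2,-3,-4,-5], "grip": [1,1,1,1,1]}}

```text
time_s: 24.17
tcp_pos: [0.4277, -0.0219, 0.1296]
ee_rot: [[-0.146, -0.989, -0.001], [-0.989, 0.146, 0.0], [0.0, 0.001, -1.0]]
wrist_force: [-0.5, 0.8, -2.9]
gripper_width: 0.646
gripper_force: 30.0
```

Emit:
{"method": "servo_tool", "body": {"slide": [[0,0,0.02],[0,0,0.04],[0,0,0.06],[0,0,0.07],[0,0,0.075]], "spin": [0,0,0,0,0], "grip": [1,1,1,1,1]}}

```text
time_s: 24.58
tcp_pos: [0.4299, -0.0205, 0.0531]
ee_rot: [[-0.145, -0.989, -0.002], [-0.989, 0.145, -0.001], [0.001, 0.002, -1.0]]
wrist_force: [0.1, -0.4, -3.7]
gripper_width: 0.648
gripper_force: 30.0
```

Emit:
{"method": "servo_tool", "body": {"slide": [[0,0,0],[0,0,0.001],[0,0,0.002],[0,0,0.003],[0,0,0.004]], "spin": [0,0,0,0,0], "grip": [1,1,1,1,1]}}

```text
time_s: 25.0
tcp_pos: [0.4304, -0.0204, 0.0507]
ee_rot: [[-0.145, -0.989, 0.002], [-0.989, 0.145, 0.0], [-0.001, -0.001, -1.0]]
wrist_force: [-0.4, -0.0, -2.6]
gripper_width: 0.649
gripper_force: 30.0
```

Contact is expected at about 0.048.

Emit:
{"method": "servo_tool", "body": {"slide": [[0,0,0],[0,0,0.0005],[0,0,0.001],[0,0,0.0015],[0,0,0.002]], "spin": [0,0,0,0,0], "grip": [1,1,1,1,1]}}

```text
time_s: 25.42
tcp_pos: [0.4299, -0.0206, 0.0481]
ee_rot: [[-0.146, -0.989, 0.0], [-0.989, 0.146, 0.0], [-0.0, -0.0, -1.0]]
wrist_force: [0.4, 0.4, -2.3]
gripper_width: 0.65
gripper_force: 30.0
```

Emit:
{"method": "servo_tool", "body": {"slide": [[0,0,0],[0,0,0.0005],[0,0,0.001],[0,0,0.001],[0,0,0.001]], "spin": [0,0,0,0,0], "grip": [1,1,1,1,1]}}

```text
time_s: 25.83
tcp_pos: [0.4299, -0.0206, 0.048]
ee_rot: [[-0.145, -0.989, 0.0], [-0.989, 0.145, -0.0], [0.0, -0.0, -1.0]]
wrist_force: [-3.6, -0.5, 6.7]
gripper_width: 0.646
gripper_force: 30.0
```

Emit:
{"method": "servo_tool", "body": {"slide": [[0,0,0],[0,0,0],[0,0,0],[0,0,0],[0,0,0]], "spin": [0,0,0,0,0], "grip": [0.25,0.15,0.05,0,0]}}

```text
time_s: 26.25
tcp_pos: [0.4301, -0.0206, 0.0472]
ee_rot: [[-0.145, -0.989, 0.0], [-0.989, 0.145, 0.0], [-0.0, -0.0, -1.0]]
wrist_force: [0.2, -0.4, -0.2]
gripper_width: 0.934
gripper_force: 0.0
```

Emit:
{"method": "servo_tool", "body": {"slide": [[0,0,-0.015],[0,0,-0.035],[0,0,-0.065],[0,0,-0.095],[0,0,-0.12]], "spin": [0,0,0,0,0], "grip": [0,0,0,0,0]}}

```text
time_s: 26.67
tcp_pos: [0.4302, -0.0206, 0.1691]
ee_rot: [[-0.145, -0.989, 0.001], [-0.989, 0.145, 0.0], [-0.0, -0.001, -1.0]]
wrist_force: [-0.2, -0.7, -0.5]
gripper_width: 1.003
gripper_force: 0.0
```

```bash
python3 -c "
from h import *
T=capture('top');S=capture('scene')
for c in(T,S):
  print(plate(c,'square',.010,(1,1)),cup([c],'milk_jug',(.43,-.0206),0) if c is S else '')
seq([(.517,-.331,.17,-98.7),(.517,-.331,.056,-98.7)],0)"
```

```text
(array([0.57522864, 0.10591894]), (129.9, 129.6, 13.3)) 
(array([0.57802087, 0.10480763]), (136.9, 133.1, 13.5)) (array([ 0.43106955, -0.02100053]), np.float64(80.42577086780283), np.int64(62), (np.float64(3.2), 93))
t 26.77 [ 0.433  -0.02    0.1714] psi -98.31 F [ 0.9 -0.4 -0.1] w 0.999 gf 0.0 j [ 19.   5. -29.   0. -55. -27.]
slide [[0.03, -0.013, 0.0], [0.059, -0.026, 0.0], [0.089, -0.038, 0.001], [0.118, -0.051, 0.001], [0.148, -0.064, 0.001]] spin [0.0, 0.1, 0.1, 0.2, 0.2] grip 0
slide [[0.029, -0.013, 0.0], [0.059, -0.026, 0.0], [0.088, -0.039, 0.001], [0.118, -0.052, 0.001], [0.147, -0.065, 0.001]] spin [0.0, 0.1, 0.1, 0.2, 0.2] grip 0
slide [[0.0, 0.0, 0.023], [0.0, 0.001, 0.046], [0.001, 0.001, 0.068], [0.001, 0.002, 0.091], [0.001, 0.002, 0.114]] spin [0.0, 0.0, 0.0, 0.0, 0.0] grip 0
```

Emit:
{"method": "servo_tool", "body": {"slide": [[0.03,-0.013,0.0],[0.059,-0.026,0.0],[0.089,-0.038,0.0],[0.118,-0.051,0.0],[0.148,-0.064,0.0]], "spin": [0,0,0,0,0], "grip": [0,0,0,0,0]}}

```text
time_s: 27.18
tcp_pos: [0.4715, -0.1777, 0.1663]
ee_rot: [[-0.145, -0.989, -0.001], [-0.989, 0.145, 0.0], [-0.0, 0.001, -1.0]]
wrist_force: [0.2, 0.9, -0.1]
gripper_width: 0.997
gripper_force: 0.0
```

Emit:
{"method": "servo_tool", "body": {"slide": [[0.032,-0.014,0.0],[0.064,-0.029,0.0],[0.096,-0.043,0.0],[0.128,-0.058,0.0],[0.147,-0.067,0.0]], "spin": [0,0,0,0,0], "grip": [0,0,0,0,0]}}

```text
time_s: 27.6
tcp_pos: [0.5168, -0.3345, 0.1656]
ee_rot: [[-0.148, -0.989, -0.001], [-0.989, 0.148, 0.0], [0.0, 0.001, -1.0]]
wrist_force: [0.4, 0.5, 0.0]
gripper_width: 1.005
gripper_force: 0.0
```

Emit:
{"method": "servo_tool", "body": {"slide": [[0,0,0],[0,0,0.01],[0,0,0.02],[0,0,0.03],[0,0,0.035]], "spin": [0,0,0,0,0], "grip": [0,0,0,0,0]}}

```text
time_s: 28.02
tcp_pos: [0.5152, -0.3299, 0.1297]
ee_rot: [[-0.144, -0.99, -0.004], [-0.99, 0.144, 0.002], [-0.001, 0.004, -1.0]]
wrist_force: [-0.5, 0.1, -0.1]
gripper_width: 1.002
gripper_force: 0.0
```

```bash
python3 -c "
from h import *
c=capture('scene');r=cup([c],'square_cup',(.519,-.331));print(r)
c=capture('scene'); cv2.imwrite('pics/s3.png',cv2.resize(c['pixels'][120:300,60:300],None,fx=3,fy=3))
seq([(.517,-.331,.054,-98.7)],0)"
```

```text
(array([ 0.51861444, -0.32811334]), np.float64(-59.54689339262924), np.int64(45), (71.0, 58.8, 81.2, 91))
t 28.12 [ 0.5156 -0.3302  0.1304] psi -98.3 F [-0.1 -0.2 -0.1] w 0.996 gf 0.0 j [-18.  25.  -8.  -0. -57.   9.]
slide [[0.0, 0.0, 0.015], [0.0, -0.001, 0.03], [0.001, -0.001, 0.046], [0.001, -0.002, 0.061], [0.001, -0.002, 0.076]] spin [0.1, 0.2, 0.2, 0.3, 0.4] grip 0
```

View pics/s3.png

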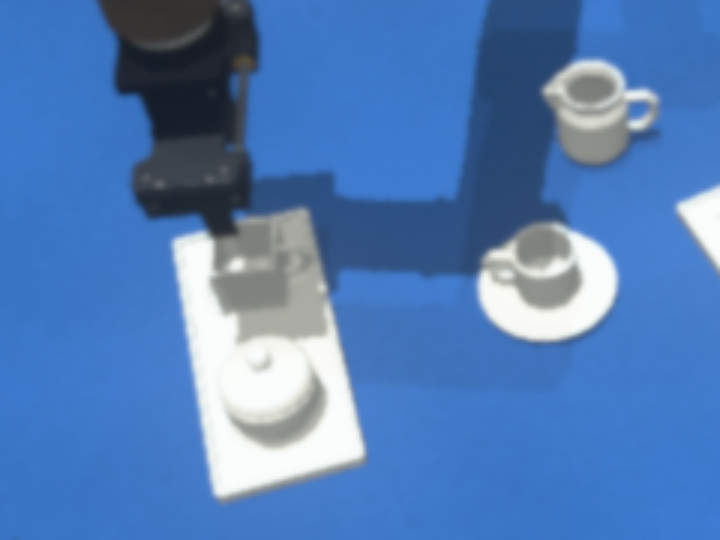

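The square cup (crop 250,265) sits under the open gripper, the sugar bowl is at (268,380), and the parked jug stands upright at (592,110). The rectangle fit took in part of the handle, so the cup's centre is about 3 mm further toward -y.

Emit:
{"method": "servo_tool", "body": {"slide": [[0.001,0,0.015],[0.002,-0.001,0.03],[0.003,-0.001,0.05],[0.004,-0.001,0.065],[0.004,-0.001,0.074]], "spin": [0,0.4,0.4,0.4,0.4], "grip": [0,0,0,0,0]}}

```text
time_s: 28.53
tcp_pos: [0.5164, -0.3349, 0.0568]
ee_rot: [[-0.152, -0.988, -0.002], [-0.988, 0.152, 0.001], [-0.0, 0.002, -1.0]]
wrist_force: [-1.0, -1.2, -0.0]
gripper_width: 1.002
gripper_force: 0.0
```

Emit:
{"method": "servo_tool", "body": {"slide": [[0,0,0],[0,0,0],[0,0,0],[0,0,0],[0,0,0]], "spin": [0,0,0,0,0], "grip": [0.15,0.25,0.35,0.45,0.6]}}

```text
time_s: 28.95
tcp_pos: [0.5177, -0.3358, 0.0594]
ee_rot: [[-0.152, -0.988, 0.002], [-0.988, 0.152, -0.001], [0.001, -0.002, -1.0]]
wrist_force: [-0.1, -0.7, -0.5]
gripper_width: 0.703
gripper_force: 0.0
```

Emit:
{"method": "servo_tool", "body": {"slide": [[0,0,0],[0,0,0],[0,0,0],[0,0,0],[0,0,0]], "spin": [0,0,0,0,0], "grip": [1,1,1,1,1]}}

```text
time_s: 29.37
tcp_pos: [0.517, -0.3357, 0.0581]
ee_rot: [[-0.152, -0.988, -0.0], [-0.988, 0.152, 0.0], [-0.0, 0.0, -1.0]]
wrist_force: [0.1, 0.1, 0.5]
gripper_width: 0.328
gripper_force: 0.0
```

```bash
python3 -c "
from h import *
seq([(.517,-.334,.19,-98.7),(.5765,.1053,.19,-76.6),(.5765,.1053,.07,-76.6)],1)"
```

```text
t 29.37 [ 0.517  -0.3357  0.0581] psi -98.77 F [0.1 0.1 0.5] w 0.328 gf 0.0 j [-18.  30. -12.   0. -48.   9.]
slide [[0.0, 0.0, -0.026], [-0.001, 0.0, -0.053], [-0.001, 0.0, -0.079], [-0.002, 0.0, -0.106], [-0.002, 0.0, -0.132]] spin [0.0, 0.0, -0.1, -0.1, -0.1] grip 1
slide [[-0.03, 0.001, 0.0], [-0.059, 0.001, 0.0], [-0.089, 0.002, 0.0], [-0.118, 0.002, 0.0], [-0.148, 0.003, 0.0]] spin [-1.4, -2.8, -4.2, -5.6, -7.0] grip 1
slide [[-0.029, -0.003, 0.0], [-0.059, -0.006, 0.0], [-0.088, -0.01, 0.0], [-0.118, -0.013, 0.0], [-0.147, -0.016, 0.0]] spin [-1.6, -3.2, -4.8, -6.4, -8.0] grip 1
slide [[-0.029, -0.007, 0.0], [-0.057, -0.014, 0.0], [-0.086, -0.022, 0.0], [-0.114, -0.029, 0.0], [-0.143, -0.036, 0.0]] spin [-1.4, -2.8, -4.2, -5.6, -7.0] grip 1
slide [[0.0, 0.0, 0.024], [0.0, 0.0, 0.048], [0.0, 0.0, 0.072], [0.0, 0.0, 0.096], [0.0, 0.0, 0.12]] spin [0.0, 0.0, -0.1, -0.1, -0.1] grip 1
```

The grip closed to 28 mm with no force, so it missed. I look before moving.

```bash
python3 -c "
from h import *
a=capture('scene')['pixels'][160:300,80:240]; b=capture('top')['pixels'][150:300,380:500]
a=cv2.resize(a,(480,420)); b=cv2.resize(b,(320,400)); o=np.zeros((420,800,3),np.uint8); o[:420,:480]=a; o[:400,480:]=b
cv2.imwrite('pics/s4.png',o)"
```

```text
(no output)
```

View pics/s4.png

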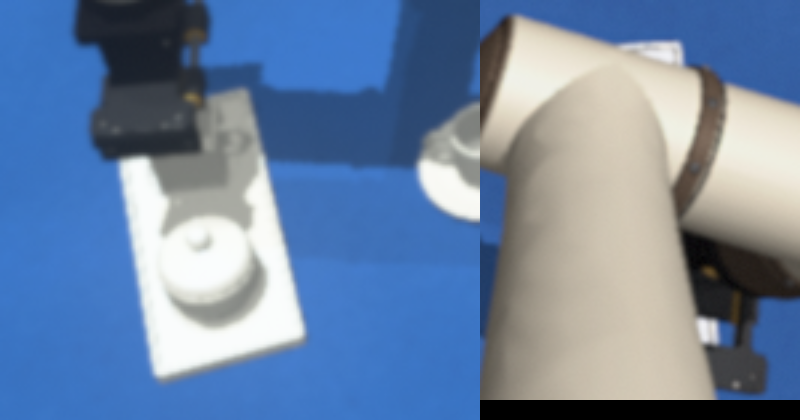

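```bash
python3 -c "
from h import *
c=capture('scene'); cv2.imwrite('pics/s5.png',cv2.resize(c['pixels'][180:250,105:185],(800,600)[0:0] or None,fx=8,fy=8,interpolation=cv2.INTER_CUBIC))
P=cloud(c)
for v in range(195,232,3): print(v,[tuple((P[v,u]*1000).astype(int)) for u in (132,138,144,150,156)])
s=sense();print(s['gripper_width'],s['gripper_force'],s['wrist_force'],s['moment'])"
```

```text
195 [(np.int64(589), np.int64(-336), np.int64(175)), (np.int64(592), np.int64(-323), np.int64(175)), (np.int64(599), np.int64(-309), np.int64(178)), (np.int64(496), np.int64(-310), np.int64(56)), (np.int64(457), np.int64(-301), np.int64(6))]
198 [(np.int64(597), np.int64(-336), np.int64(174)), (np.int64(603), np.int64(-323), np.int64(177)), (np.int64(605), np.int64(-311), np.int64(175)), (np.int64(495), np.int64(-313), np.int64(43)), (np.int64(469), np.int64(-302), np.int64(7))]
201 [(np.int64(608), np.int64(-337), np.int64(177)), (np.int64(608), np.int64(-325), np.int64(173)), (np.int64(611), np.int64(-312), np.int64(172)), (np.int64(492), np.int64(-315), np.int64(29)), (np.int64(520), np.int64(-298), np.int64(57))]
204 [(np.int64(612), np.int64(-338), np.int64(171)), (np.int64(612), np.int64(-326), np.int64(167)), (np.int64(614), np.int64(-314), np.int64(166)), (np.int64(493), np.int64(-318), np.int64(17)), (np.int64(491), np.int64(-304), np.int64(11))]
207 [(np.int64(610), np.int64(-341), np.int64(160)), (np.int64(611), np.int64(-329), np.int64(157)), (np.int64(606), np.int64(-317
[... 1417 characters left out ...]
4(547), np.int64(-341), np.int64(7)), (np.int64(548), np.int64(-327), np.int64(3)), (np.int64(558), np.int64(-312), np.int64(10))]
228 [(np.int64(549), np.int64(-371), np.int64(7)), (np.int64(552), np.int64(-357), np.int64(6)), (np.int64(557), np.int64(-342), np.int64(7)), (np.int64(563), np.int64(-327), np.int64(10)), (np.int64(564), np.int64(-313), np.int64(6))]
231 [(np.int64(560), np.int64(-371), np.int64(10)), (np.int64(562), np.int64(-357), np.int64(7)), (np.int64(568), np.int64(-343), np.int64(9)), (np.int64(572), np.int64(-328), np.int64(10)), (np.int64(575), np.int64(-314), np.int64(8))]
0.18801049652366159 0.0 [0.01416281 0.3246007  0.47438979] [ 0.12712235  0.02130245 -0.01131237]
```

View pics/s5.png

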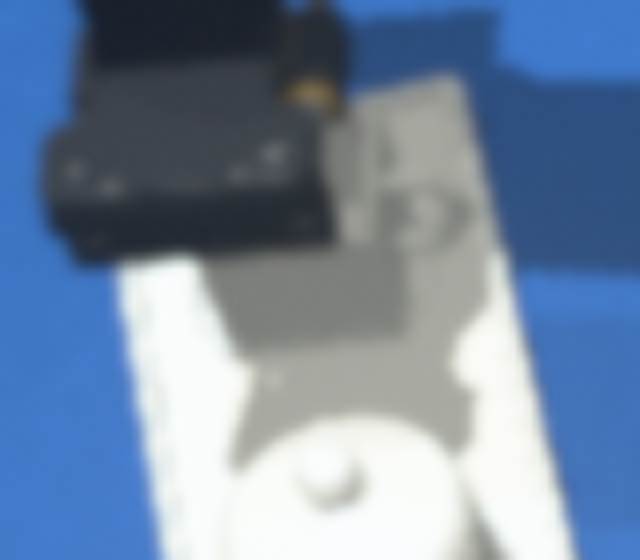

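The clouds explain the miss. The cup is upright and has not moved, but the gripper body sits about 35 mm higher above the counter than the stated tool length implies. The jug's narrow reading fits that too, since it was held near the neck. The fingers closed just above the cup's rim, so I open and go 30 mm lower.

Emit:
{"method": "servo_tool", "body": {"slide": [[0,0,-0.004],[0,0,-0.006],[0,0,-0.006],[0,0,-0.006],[0,0,-0.006]], "spin": [0,0,0,0,0], "grip": [0,0,0,0,0]}}

```text
time_s: 29.93
tcp_pos: [0.517, -0.3356, 0.0642]
ee_rot: [[-0.152, -0.988, 0.0], [-0.988, 0.152, 0.0], [-0.0, -0.0, -1.0]]
wrist_force: [-0.6, 0.8, -0.6]
gripper_width: 0.483
gripper_force: 0.0
```

Emit:
{"method": "servo_tool", "body": {"slide": [[0,0,0],[0,0,0],[0,0,0],[0,0,0],[0,0,0]], "spin": [0,0,0,0,0], "grip": [0,0,0,0,0]}}

```text
time_s: 30.35
tcp_pos: [0.517, -0.3356, 0.0641]
ee_rot: [[-0.152, -0.988, -0.0], [-0.988, 0.152, 0.0], [-0.0, 0.0, -1.0]]
wrist_force: [0.6, -0.5, -0.3]
gripper_width: 0.862
gripper_force: 0.0
```

Emit:
{"method": "servo_tool", "body": {"slide": [[0,0,0],[0,0,0],[0,0,0],[0,0,0],[0,0,0]], "spin": [0,0,0,0,0], "grip": [0,0,0,0,0]}}

```text
time_s: 30.77
tcp_pos: [0.517, -0.3356, 0.0641]
ee_rot: [[-0.152, -0.988, -0.0], [-0.988, 0.152, 0.0], [-0.0, 0.0, -1.0]]
wrist_force: [-1.5, -0.8, 0.4]
gripper_width: 0.996
gripper_force: 0.0
```

```bash
python3 -c "
from h import *
seq([(.517,-.337,.030,-98.7)],1)
P=cloud(capture('scene')).reshape(-1,3); P=P[(abs(P[:,1]+.335)<.045)&(P[:,2]>.07)&(P[:,0]>.55)&(P[:,0]<.63)]; q=P[P[:,2]<.2]; print(np.histogram(q[:,2],bins=np.arange(.07,.21,.01)))"
```

```text
t 30.77 [ 0.517  -0.3356  0.0641] psi -98.76 F [-1.5 -0.8  0.4] w 0.996 gf 0.0 j [-18.  29. -12.  -0. -49.   9.]
slide [[0.0, 0.0, 0.007], [0.0, 0.0, 0.014], [0.001, 0.0, 0.02], [0.001, 0.0, 0.027], [0.001, 0.0, 0.034]] spin [0.0, 0.0, -0.1, -0.1, -0.1] grip 1
(array([ 21,  26,  16,   0,   0,   0,   5,  94,  84,  82, 170, 454,  78]), array([0.07, 0.08, 0.09, 0.1 , 0.11, 0.12, 0.13, 0.14, 0.15, 0.16, 0.17,
       0.18, 0.19, 0.2 ]))
```

Emit:
{"method": "servo_tool", "body": {"slide": [[0.001,0,0.006],[0.001,0,0.012],[0.001,0,0.018],[0.001,0,0.025],[0.001,0,0.03]], "spin": [0,0,0,0,0], "grip": [0,0,0,0,0]}}

```text
time_s: 31.23
tcp_pos: [0.5163, -0.3364, 0.0328]
ee_rot: [[-0.153, -0.988, -0.002], [-0.988, 0.153, 0.001], [-0.0, 0.002, -1.0]]
wrist_force: [-0.6, 0.1, 0.6]
gripper_width: 1.001
gripper_force: 0.0
```

Emit:
{"method": "servo_tool", "body": {"slide": [[0,0,0],[0,0,0],[0,0,0],[0,0,0],[0,0,0]], "spin": [0,0,0,0,0], "grip": [0.15,0.25,0.3,0.35,0.4]}}

```text
time_s: 31.65
tcp_pos: [0.5171, -0.3367, 0.0346]
ee_rot: [[-0.152, -0.988, 0.001], [-0.988, 0.152, -0.0], [0.0, -0.001, -1.0]]
wrist_force: [-0.8, 0.5, -0.7]
gripper_width: 0.707
gripper_force: 0.0
```

Emit:
{"method": "servo_tool", "body": {"slide": [[0,0,0],[0,0,0],[0,0,0],[0,0,0],[0,0,0]], "spin": [0,0,0,0,0], "grip": [0.7,1,1,1,1]}}

```text
time_s: 32.07
tcp_pos: [0.5168, -0.3366, 0.0345]
ee_rot: [[-0.152, -0.988, -0.0], [-0.988, 0.152, -0.0], [0.0, 0.0, -1.0]]
wrist_force: [-1.8, 1.1, 2.8]
gripper_width: 0.644
gripper_force: 29.9
```

```bash
python3 -c "
from h import *
seq([(.517,-.336,.17,-98.7),(.5765,.1053,.17,-76.6),(.5765,.1053,.05,-76.6)],1)"
```

```text
t 32.07 [ 0.5168 -0.3366  0.0345] psi -98.76 F [-1.8  1.1  2.8] w 0.644 gf 29.9 j [-18.  31. -13.   0. -46.   9.]
slide [[0.0, 0.0, -0.027], [0.0, 0.0, -0.054], [-0.001, 0.0, -0.082], [-0.001, 0.0, -0.109], [-0.001, 0.0, -0.136]] spin [0.0, 0.0, -0.1, -0.1, -0.1] grip 1
slide [[-0.03, 0.0, 0.0], [-0.059, 0.001, 0.0], [-0.089, 0.001, 0.0], [-0.118, 0.002, 0.0], [-0.148, 0.002, 0.0]] spin [-1.4, -2.8, -4.2, -5.6, -7.0] grip 1
slide [[-0.03, -0.003, 0.0], [-0.059, -0.006, 0.0], [-0.089, -0.009, 0.0], [-0.118, -0.012, 0.0], [-0.148, -0.015, 0.0]] spin [-1.6, -3.2, -4.8, -6.4, -8.0] grip 1
slide [[-0.029, -0.007, 0.0], [-0.058, -0.014, 0.0], [-0.086, -0.022, 0.0], [-0.115, -0.029, 0.0], [-0.144, -0.036, 0.0]] spin [-1.4, -2.8, -4.2, -5.6, -7.0] grip 1
slide [[0.0, 0.0, 0.024], [0.0, 0.0, 0.048], [0.0, 0.0, 0.072], [0.0, 0.0, 0.096], [0.0, 0.0, 0.12]] spin [0.0, 0.0, -0.1, -0.1, -0.1] grip 1
```

Emit:
{"method": "servo_tool", "body": {"slide": [[0,0,-0.01],[0,0,-0.035],[0,0,-0.07],[0,0,-0.105],[0,0,-0.136]], "spin": [0,0,0,0,0], "grip": [1,1,1,1,1]}}

```text
time_s: 32.48
tcp_pos: [0.517, -0.3367, 0.1723]
ee_rot: [[-0.152, -0.988, 0.001], [-0.988, 0.152, -0.0], [0.0, -0.001, -1.0]]
wrist_force: [0.4, -0.4, -2.5]
gripper_width: 0.643
gripper_force: 29.9
```

Emit:
{"method": "servo_tool", "body": {"slide": [[-0.03,0.0,0.0],[-0.059,0.001,0.0],[-0.089,0.001,0.0],[-0.118,0.002,0.0],[-0.148,0.002,0.0]], "spin": [-1.4,-2.8,-4.2,-5.6,-7], "grip": [1,1,1,1,1]}}

```text
time_s: 32.9
tcp_pos: [0.5371, -0.1887, 0.1703]
ee_rot: [[-0.03, -1.0, 0.0], [-1.0, 0.03, 0.0], [-0.0, -0.0, -1.0]]
wrist_force: [-0.1, 0.6, -2.4]
gripper_width: 0.64
gripper_force: 29.9
```

Emit:
{"method": "servo_tool", "body": {"slide": [[-0.03,-0.003,0.0],[-0.059,-0.006,0.0],[-0.089,-0.009,0.0],[-0.118,-0.012,0.0],[-0.148,-0.015,0.0]], "spin": [-1.6,-3.2,-4.8,-6.4,-8], "grip": [1,1,1,1,1]}}

```text
time_s: 33.32
tcp_pos: [0.5568, -0.0411, 0.1703]
ee_rot: [[0.11, -0.994, 0.0], [-0.994, -0.11, 0.0], [-0.0, -0.0, -1.0]]
wrist_force: [0.2, 0.5, -2.2]
gripper_width: 0.639
gripper_force: 29.9
```

Emit:
{"method": "servo_tool", "body": {"slide": [[-0.032,-0.008,0.0],[-0.063,-0.015,0.0],[-0.094,-0.023,0.0],[-0.125,-0.031,0.0],[-0.144,-0.036,0.0]], "spin": [-1.4,-2.8,-4.2,-5.6,-7], "grip": [1,1,1,1,1]}}

```text
time_s: 33.73
tcp_pos: [0.5774, 0.1074, 0.1702]
ee_rot: [[0.232, -0.973, 0.001], [-0.973, -0.232, 0.001], [-0.001, -0.001, -1.0]]
wrist_force: [0.4, 0.2, -2.0]
gripper_width: 0.639
gripper_force: 29.9
```

Emit:
{"method": "servo_tool", "body": {"slide": [[0,0,0.025],[0,0,0.055],[0,0,0.085],[0,0,0.11],[0,0,0.12]], "spin": [0,0,0,0,0], "grip": [1,1,1,1,1]}}

```text
time_s: 34.15
tcp_pos: [0.5744, 0.1037, 0.0463]
ee_rot: [[0.228, -0.974, -0.007], [-0.974, -0.228, -0.002], [0.001, 0.007, -1.0]]
wrist_force: [-0.6, 0.3, -1.4]
gripper_width: 0.642
gripper_force: 29.9
```

Emit:
{"method": "servo_tool", "body": {"slide": [[0,0,0],[0,0,0.001],[0,0,0.003],[0,0,0.005],[0,0,0.006]], "spin": [0,0,0,0,0], "grip": [1,1,1,1,1]}}

```text
time_s: 34.57
tcp_pos: [0.5779, 0.1048, 0.0454]
ee_rot: [[0.229, -0.973, 0.002], [-0.973, -0.229, 0.001], [-0.001, -0.003, -1.0]]
wrist_force: [-1.4, -0.2, -2.0]
gripper_width: 0.637
gripper_force: 29.9
```

```bash
python3 -c "
from h import *
c=capture('scene'); print(cup([c],'square_cup',(.577,.104),.017)); print(plate(c,'square',.01,(1,1)))
cv2.imwrite('pics/s6.png',cv2.resize(c['pixels'][120:240,250:400],None,fx=4,fy=4))
seq([(.5765,.1053,.0345,-76.6)],1)"
```

```text
(array([0.58214984, 0.08832599]), np.float64(147.36275376897268), np.int64(1), (36.0, 71.4, 85.7, 70))
(array([0.54297052, 0.11967235]), (175.4, 259.3, 67.1))
t 34.62 [0.5775 0.1047 0.045 ] psi -76.78 F [ 0.3  0.7 -2.4] w 0.646 gf 29.9 j [ 26.  28. -17.  -0. -45. -13.]
slide [[0.0, 0.0, 0.002], [0.0, 0.0, 0.004], [-0.001, 0.001, 0.006], [-0.001, 0.001, 0.008], [-0.001, 0.001, 0.01]] spin [0.0, -0.1, -0.1, -0.2, -0.2] grip 1
```

View pics/s6.png

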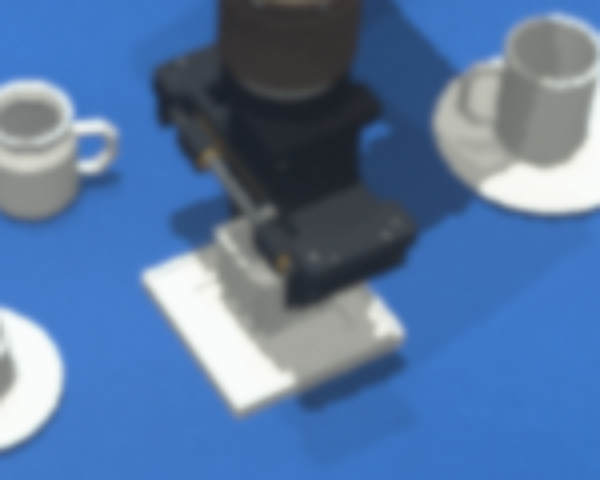

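The square cup is held level over its saucer (270,300 in the crop). I lower it.

Emit:
{"method": "servo_tool", "body": {"slide": [[0,0,0.002],[0,0,0.004],[0,0,0.006],[0,0,0.008],[0,0,0.009]], "spin": [0,0,0,0,0], "grip": [1,1,1,1,1]}}

```text
time_s: 35.03
tcp_pos: [0.5769, 0.1044, 0.0347]
ee_rot: [[0.229, -0.973, -0.001], [-0.973, -0.229, -0.0], [0.0, 0.001, -1.0]]
wrist_force: [-0.3, 0.7, -1.5]
gripper_width: 0.645
gripper_force: 29.9
```

Emit:
{"method": "servo_tool", "body": {"slide": [[0,0,0.0005],[0,0,0.001],[0,0,0.0015],[0,0,0.0015],[0,0,0.0015]], "spin": [0,0,0,0,0], "grip": [1,1,1,1,1]}}

```text
time_s: 35.45
tcp_pos: [0.5769, 0.1044, 0.0345]
ee_rot: [[0.229, -0.973, -0.0], [-0.973, -0.229, -0.0], [0.0, 0.0, -1.0]]
wrist_force: [-3.6, -0.1, 4.4]
gripper_width: 0.645
gripper_force: 29.9
```

Emit:
{"method": "servo_tool", "body": {"slide": [[0,0,0],[0,0,0],[0,0,0],[0,0,0],[0,0,0]], "spin": [0,0,0,0,0], "grip": [0.3,0.2,0.1,0,0]}}

```text
time_s: 35.87
tcp_pos: [0.5773, 0.1045, 0.0335]
ee_rot: [[0.229, -0.973, 0.0], [-0.973, -0.229, 0.0], [0.0, -0.0, -1.0]]
wrist_force: [-0.2, -0.6, 0.3]
gripper_width: 0.916
gripper_force: 0.0
```

Emit:
{"method": "servo_tool", "body": {"slide": [[0,0,-0.015],[0,0,-0.035],[0,0,-0.065],[0,0,-0.095],[0,0,-0.12]], "spin": [0,0,0,0,0], "grip": [0,0,0,0,0]}}

```text
time_s: 36.28
tcp_pos: [0.5777, 0.1045, 0.1556]
ee_rot: [[0.229, -0.973, 0.002], [-0.973, -0.229, 0.0], [0.0, -0.002, -1.0]]
wrist_force: [0.6, 1.3, -0.1]
gripper_width: 0.998
gripper_force: 0.0
```

```bash
python3 -c "
from h import *
seq([(.43,-.0206,.15,-98.4)],0)"
```

```text
t 36.28 [0.5777 0.1045 0.1556] psi -76.75 F [ 0.6  1.3 -0.1] w 0.998 gf 0.0 j [ 26.  21. -10.   0. -59. -13.]
slide [[0.009, 0.017, 0.001], [0.018, 0.034, 0.001], [0.026, 0.052, 0.002], [0.035, 0.069, 0.002], [0.044, 0.086, 0.003]] spin [2.2, 4.4, 6.6, 8.8, 11.0] grip 0
slide [[0.012, 0.015, 0.0], [0.024, 0.03, 0.001], [0.036, 0.046, 0.001], [0.048, 0.061, 0.002], [0.06, 0.076, 0.002]] spin [2.2, 4.4, 6.6, 8.8, 11.0] grip 0
```

Emit:
{"method": "servo_tool", "body": {"slide": [[0.009,0.017,0.0],[0.018,0.034,0.0],[0.026,0.052,0.0],[0.035,0.069,0.0],[0.044,0.086,0.0]], "spin": [2.2,4.4,6.6,8.8,11], "grip": [0,0,0,0,0]}}

```text
time_s: 36.7
tcp_pos: [0.5028, 0.0415, 0.1536]
ee_rot: [[0.037, -0.999, 0.0], [-0.999, -0.037, 0.0], [-0.0, -0.0, -1.0]]
wrist_force: [0.2, 0.0, -0.9]
gripper_width: 0.998
gripper_force: 0.0
```

Emit:
{"method": "servo_tool", "body": {"slide": [[0.016,0.02,0.0],[0.032,0.04,0.0],[0.048,0.06,0.0],[0.06,0.076,0.0],[0.06,0.076,0.0]], "spin": [2.2,4.4,6.6,8.8,11], "grip": [0,0,0,0,0]}}

```text
time_s: 37.12
tcp_pos: [0.4264, -0.0228, 0.1534]
ee_rot: [[-0.157, -0.988, -0.002], [-0.988, 0.157, 0.0], [0.0, 0.002, -1.0]]
wrist_force: [-0.7, 0.6, 0.3]
gripper_width: 0.994
gripper_force: 0.0
```

```bash
python3 -c "
from h import *
T=capture('top');S=capture('scene')
for n,c in (('top',T),('scene',S)):
  print(n,plate(c,'square',.012,(1,1)),cup([c],'square_cup',(.577,.105)))
  P=cloud(c).reshape(-1,3); P=P[(np.hypot(P[:,0]-.577,P[:,1]-.105)<.06)&(P[:,2]>.052)&(P[:,2]<.075)]
  a=np.radians(13.4); q=(P[:,:2]-[.577,.105])@np.array([[np.cos(a),-np.sin(a)],[np.sin(a),np.cos(a)]])*1000
  print([np.percentile(q[:,i],[1,3,97,99]).round(1) for i in(0,1)],len(q), tip_of('square_cup',n)[:1],tip_of('square_saucer',n)[:1])
cv2.imwrite('pics/t7.png',cv2.resize(T['pixels'][170:300,180:340],None,fx=4.6,fy=4.6,interpolation=cv2.INTER_CUBIC))
seq([(.43,-.0206,.028,-98.4)],0)"
```

```text
top (array([0.574875  , 0.10569821]), (129.6, 129.4, 13.4)) (array([0.57523712, 0.10650893]), np.float64(106.70876281511174), np.int64(29), (56.1, 56.1, 13.8, 185))
[array([-29.7, -29.5,  25.8,  26.4]), array([-26. , -25.8,  44.3,  47.3])] 258 [{'point': [0.5792, 0.1076, 0.0067], 'conf': 0.83}] [{'point': [0.5774, 0.1067, 0.0022], 'conf': 0.59}]
scene (array([0.57720581, 0.10688935]), (139.6, 138.5, 13.3)) (array([0.57738019, 0.10617198]), np.float64(102.66643572083662), np.int64(24), (57.7, 60.2, 14.1, 121))
[array([-28. , -27. ,  29.3,  29.6]), array([-29. , -28.4,  38.9,  43. ])] 253 [{'point': [0.5727, 0.1028, 0.0066], 'conf': 0.67}] [{'point': [0.5742, 0.1097, 0.0043], 'conf': 0.91}]
t 37.42 [ 0.4305 -0.0206  0.1537] psi -98.7 F [0.5 0.  0.5] w 0.998 gf 0.0 j [ 19.   7. -31.   0. -53. -28.]
slide [[0.0, 0.0, 0.025], [0.0, 0.0, 0.05], [0.0, 0.001, 0.076], [0.0, 0.001, 0.101], [0.0, 0.001, 0.126]] spin [-0.1, -0.1, -0.2, -0.2, -0.3] grip 0
```

View pics/t7.png

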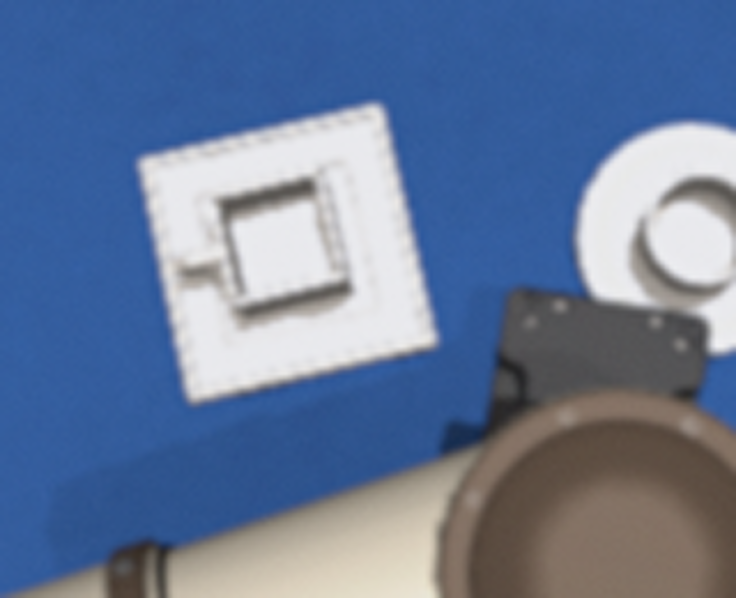

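The square cup is centred to about 1 mm and lined up with its saucer. Now I pick up the jug, lower on its belly this time.

Emit:
{"method": "servo_tool", "body": {"slide": [[0,0,0.025],[0,0,0.055],[0,0,0.085],[0,0,0.11],[0,0,0.122]], "spin": [0,0,0,0,0], "grip": [0,0,0,0,0]}}

```text
time_s: 37.83
tcp_pos: [0.4284, -0.0211, 0.0287]
ee_rot: [[-0.152, -0.988, -0.005], [-0.988, 0.152, -0.001], [0.002, 0.005, -1.0]]
wrist_force: [-0.1, -0.1, 1.0]
gripper_width: 1.001
gripper_force: 0.0
```

Emit:
{"method": "servo_tool", "body": {"slide": [[0,0,0],[0,0,0],[0,0,0],[0,0,0],[0,0,0]], "spin": [0,0,0,0,0], "grip": [0.1,0.15,0.2,0.22,0.25]}}

```text
time_s: 38.25
tcp_pos: [0.4308, -0.0206, 0.0327]
ee_rot: [[-0.152, -0.988, 0.003], [-0.988, 0.152, 0.001], [-0.001, -0.002, -1.0]]
wrist_force: [-0.1, 0.2, 0.3]
gripper_width: 0.782
gripper_force: 0.0
```

Emit:
{"method": "servo_tool", "body": {"slide": [[0,0,0],[0,0,0],[0,0,0],[0,0,0],[0,0,0]], "spin": [0,0,0,0,0], "grip": [0.5,1,1,1,1]}}

```text
time_s: 38.67
tcp_pos: [0.4298, -0.0209, 0.0322]
ee_rot: [[-0.152, -0.988, 0.0], [-0.988, 0.152, 0.0], [-0.0, -0.0, -1.0]]
wrist_force: [-2.6, 0.7, 4.7]
gripper_width: 0.647
gripper_force: 30.0
```

```bash
python3 -c "
from h import *
T=capture('top');S=capture('scene')
for n,c in (('top',T),('scene',S)): print(plate(c,'tray',.013,(1,1)),[(np.round(r['point'],3),r['conf']) for f in (tip_of,spot_in) for k in('sugar_bowl','tray') for r in f(k,n)[:1]])
for n,c in (('top',T),('scene',S)):
  P=cloud(c).reshape(-1,3);P=P[(np.hypot(P[:,0]-.647,P[:,1]+.331)<.05)&(P[:,2]>.025)];d=cv2.minEnclosingCircle((P[:,:2]*1000).astype(np.float32));print('bowl',d)
seq([(.43,-.0206,.15,-98.4),(.515,-.337,.15,-20)],1)"
```

```text
(array([ 0.57934277, -0.3336824 ]), (269.3, 123.5, 2.7)) [(array([ 0.647, -0.331,  0.01 ]), 0.56), (array([ 0.515, -0.338,  0.001]), 0.81), (array([ 0.641, -0.323,  0.07 ]), 0.82), (array([ 0.55 , -0.327,  0.012]), 0.64)]
(array([ 0.5834516 , -0.33480148]), (275.9, 121.8, 2.8)) [(array([ 0.647, -0.332,  0.009]), 0.97), (array([ 0.518, -0.339,  0.001]), 0.66), (array([ 0.662, -0.328,  0.069]), 0.92), (array([ 0.567, -0.336,  0.013]), 0.62)]
bowl ((644.9299926757812, -329.5029296875), 38.04649353027344)
bowl ((649.4140625, -331.66436767578125), 38.9931526184082)
t 39.17 [ 0.4298 -0.0209  0.0321] psi -98.76 F [-2.4  1.1  5.4] w 0.65 gf 30.0 j [ 19.  18. -40.   0. -33. -28.]
slide [[0.0, 0.0, -0.024], [0.0, 0.0, -0.047], [0.0, 0.0, -0.071], [0.0, 0.0, -0.094], [0.0, 0.0, -0.118]] spin [-0.1, -0.2, -0.2, -0.3, -0.4] grip 1
slide [[0.02, -0.009, 0.0], [0.04, -0.017, 0.0], [0.06, -0.026, 0.0], [0.08, -0.034, 0.0], [0.1, -0.043, 0.0]] spin [-5.2, -10.4, -15.6, -20.8, -26.0] grip 1
slide [[0.022, 0.001, 0.0], [0.044, 0.002, 0.0], [0.065, 0.003, 0.0], [0.087, 0.004, 0.0], [0.109, 0.005, 0.0]] spin [-5.2, -10.4, -15.6, -20.8, -26.0] grip 1
slide [[0.019, 0.01, 0.0], [0.038, 0.021, 0.0], [0.058, 0.031, 0.0], [0.077, 0.042, 0.0], [0.096, 0.052, 0.0]] spin [-5.2, -10.4, -15.6, -20.8, -26.0] grip 1
```

Emit:
{"method": "servo_tool", "body": {"slide": [[0,0,-0.005],[0,0,-0.025],[0,0,-0.055],[0,0,-0.09],[0,0,-0.118]], "spin": [0,0,0,0,0], "grip": [1,1,1,1,1]}}

```text
time_s: 39.58
tcp_pos: [0.4297, -0.0211, 0.1514]
ee_rot: [[-0.152, -0.988, 0.0], [-0.988, 0.152, 0.0], [-0.0, -0.0, -1.0]]
wrist_force: [0.9, -0.2, -2.7]
gripper_width: 0.65
gripper_force: 30.0
```

Emit:
{"method": "servo_tool", "body": {"slide": [[0.02,-0.009,0.0],[0.04,-0.017,0.0],[0.06,-0.026,0.0],[0.08,-0.034,0.0],[0.1,-0.043,0.0]], "spin": [-5.2,-10.4,-15.6,-20.8,-26], "grip": [1,1,1,1,1]}}

```text
time_s: 40.0
tcp_pos: [0.4564, -0.1272, 0.1492]
ee_rot: [[0.3, -0.954, -0.001], [-0.954, -0.3, 0.001], [-0.001, 0.001, -1.0]]
wrist_force: [0.8, 0.5, -2.7]
gripper_width: 0.649
gripper_force: 30.0
```

Emit:
{"method": "servo_tool", "body": {"slide": [[0.022,0.001,0.0],[0.044,0.002,0.0],[0.065,0.003,0.0],[0.087,0.004,0.0],[0.109,0.005,0.0]], "spin": [-5.2,-10.4,-15.6,-20.8,-26], "grip": [1,1,1,1,1]}}

```text
time_s: 40.42
tcp_pos: [0.4841, -0.2328, 0.1489]
ee_rot: [[0.688, -0.726, -0.002], [-0.726, -0.688, 0.001], [-0.002, 0.001, -1.0]]
wrist_force: [-0.0, -0.3, -3.0]
gripper_width: 0.648
gripper_force: 30.0
```

Emit:
{"method": "servo_tool", "body": {"slide": [[0.022,0.012,0.0],[0.044,0.024,0.0],[0.066,0.036,0.0],[0.085,0.046,0.0],[0.096,0.052,0.0]], "spin": [-5.2,-10.4,-15.6,-20.8,-26], "grip": [1,1,1,1,1]}}

```text
time_s: 40.83
tcp_pos: [0.5124, -0.3394, 0.1484]
ee_rot: [[0.936, -0.352, -0.001], [-0.352, -0.936, 0.001], [-0.001, -0.0, -1.0]]
wrist_force: [0.4, 0.7, -3.2]
gripper_width: 0.645
gripper_force: 30.0
```

Emit:
{"method": "servo_tool", "body": {"slide": [[0,0,0],[0,0,0.015],[0,0,0.03],[0,0,0.045],[0,0,0.055]], "spin": [0,0,0,0,0], "grip": [1,1,1,1,1]}}

```text
time_s: 41.25
tcp_pos: [0.5111, -0.3363, 0.0925]
ee_rot: [[0.934, -0.356, -0.003], [-0.356, -0.934, 0.002], [-0.004, -0.001, -1.0]]
wrist_force: [0.1, -0.1, -3.2]
gripper_width: 0.646
gripper_force: 30.0
```

```bash
python3 -c "
from h import *
c=capture('scene');c=capture('scene')
cv2.imwrite('pics/s8.png',cv2.resize(c['pixels'][140:300,80:280],None,fx=3.7,fy=3.7,interpolation=cv2.INTER_CUBIC))
seq([(.5165,-.337,.047,-20.8)],1)"
```

```text
t 41.35 [ 0.5107 -0.3363  0.0921] psi -20.82 F [-0.9 -0.6 -2.9] w 0.648 gf 30.0 j [-18.  27. -10.  -0. -53.  87.]
slide [[0.001, 0.0, 0.009], [0.002, 0.0, 0.018], [0.004, -0.001, 0.027], [0.005, -0.001, 0.036], [0.006, -0.001, 0.045]] spin [0.0, 0.0, 0.0, 0.0, 0.0] grip 1
```

View pics/s8.png

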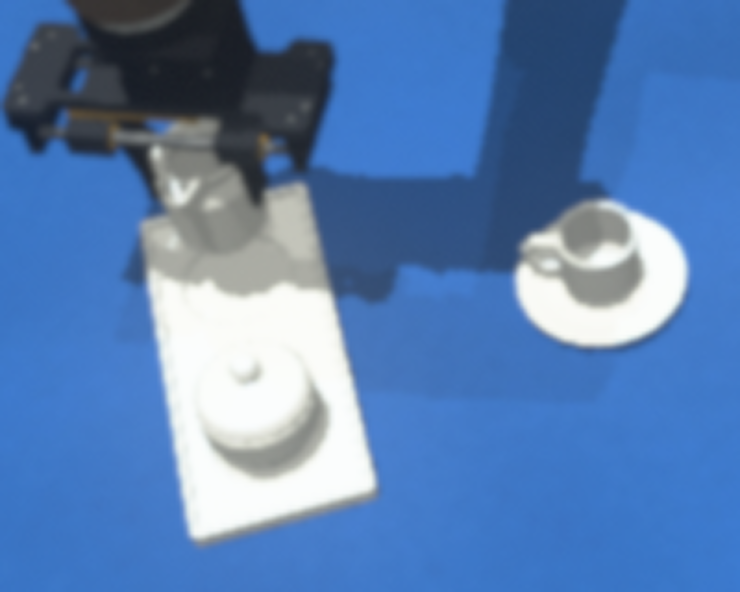

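The jug is gripped at the belly, upright above its recess (215,200), with the lip toward the camera. I lower it and correct x by 5 mm.

Emit:
{"method": "servo_tool", "body": {"slide": [[0.002,0,0.01],[0.004,0,0.02],[0.005,-0.001,0.03],[0.005,-0.001,0.038],[0.005,-0.001,0.042]], "spin": [0,0,0,0,0], "grip": [1,1,1,1,1]}}

```text
time_s: 41.77
tcp_pos: [0.5168, -0.3379, 0.0508]
ee_rot: [[0.935, -0.355, -0.002], [-0.355, -0.935, 0.001], [-0.003, -0.0, -1.0]]
wrist_force: [-0.4, 0.8, -2.7]
gripper_width: 0.645
gripper_force: 30.0
```

Emit:
{"method": "servo_tool", "body": {"slide": [[0,0,0],[0,0,0.001],[0,0,0.003],[0,0,0.005],[0,0,0.006]], "spin": [0,0,0,0,0], "grip": [1,1,1,1,1]}}

```text
time_s: 42.18
tcp_pos: [0.5176, -0.3384, 0.0468]
ee_rot: [[0.935, -0.355, 0.0], [-0.355, -0.935, -0.0], [0.0, -0.0, -1.0]]
wrist_force: [-0.3, -0.3, -3.0]
gripper_width: 0.647
gripper_force: 30.0
```

Emit:
{"method": "servo_tool", "body": {"slide": [[0,0,0],[0,0,0],[0,0,0],[0,0,0],[0,0,0]], "spin": [0,0,0,0,0], "grip": [1,1,1,1,1]}}

```text
time_s: 42.6
tcp_pos: [0.5176, -0.3384, 0.0468]
ee_rot: [[0.935, -0.355, 0.0], [-0.355, -0.935, -0.0], [0.0, 0.0, -1.0]]
wrist_force: [0.5, 0.1, -4.0]
gripper_width: 0.647
gripper_force: 30.0
```

Emit:
{"method": "servo_tool", "body": {"slide": [[-0.001,-0.001,0.002],[-0.0015,-0.001,0.004],[-0.0015,-0.001,0.006],[-0.0015,-0.001,0.007],[-0.0015,-0.001,0.008]], "spin": [0,0,0,0,0], "grip": [1,1,1,1,1]}}

```text
time_s: 43.02
tcp_pos: [0.5164, -0.3368, 0.0383]
ee_rot: [[0.935, -0.355, -0.0], [-0.355, -0.935, 0.0], [-0.0, 0.0, -1.0]]
wrist_force: [0.2, -0.2, -2.9]
gripper_width: 0.651
gripper_force: 30.0
```

Emit:
{"method": "servo_tool", "body": {"slide": [[0,0,0],[0,0,0.0005],[0,0,0.001],[0,0,0.0015],[0,0,0.0015]], "spin": [0,0,0,0,0], "grip": [1,1,1,1,1]}}

```text
time_s: 43.43
tcp_pos: [0.5167, -0.337, 0.0382]
ee_rot: [[0.935, -0.354, 0.0], [-0.354, -0.935, -0.0], [0.001, 0.0, -1.0]]
wrist_force: [-1.7, 1.6, 4.4]
gripper_width: 0.65
gripper_force: 30.0
```

Contact. I release it, lift, and move clear for a last check.

Emit:
{"method": "servo_tool", "body": {"slide": [[0,0,0],[0,0,0],[0,0,0],[0,0,0],[0,0,0]], "spin": [0,0,0,0,0], "grip": [0.25,0.15,0.05,0,0]}}

```text
time_s: 43.85
tcp_pos: [0.5166, -0.3369, 0.037]
ee_rot: [[0.935, -0.355, 0.0], [-0.355, -0.935, -0.0], [0.0, 0.0, -1.0]]
wrist_force: [0.8, 0.1, -0.3]
gripper_width: 0.936
gripper_force: 0.0
```

Emit:
{"method": "servo_tool", "body": {"slide": [[0,0,-0.01],[0,0,-0.03],[0,0,-0.06],[0,0,-0.09],[0,0,-0.125]], "spin": [0,0,0,0,0], "grip": [0,0,0,0,0]}}

```text
time_s: 44.27
tcp_pos: [0.5158, -0.3366, 0.1631]
ee_rot: [[0.935, -0.355, -0.002], [-0.355, -0.935, 0.001], [-0.002, -0.0, -1.0]]
wrist_force: [1.3, -0.2, -0.2]
gripper_width: 0.999
gripper_force: 0.0
```

Emit:
{"method": "servo_tool", "body": {"slide": [[-0.02,-0.025,-0.005],[-0.042,-0.052,-0.01],[-0.063,-0.078,-0.01],[-0.084,-0.104,-0.01],[-0.1,-0.125,-0.01]], "spin": [0,0,0,0,0], "grip": [0,0,0,0,0]}}

```text
time_s: 44.68
tcp_pos: [0.4663, -0.1829, 0.1732]
ee_rot: [[0.935, -0.354, 0.001], [-0.354, -0.935, 0.0], [0.001, -0.001, -1.0]]
wrist_force: [-0.1, 0.9, 0.4]
gripper_width: 1.001
gripper_force: 0.0
```

Emit:
{"method": "servo_tool", "body": {"slide": [[-0.005,-0.03,0],[-0.01,-0.06,0],[-0.01,-0.09,0],[-0.01,-0.11,0],[-0.01,-0.12,0]], "spin": [0,0,0,0,0], "grip": [0,0,0,0,0]}}

```text
time_s: 45.1
tcp_pos: [0.5015, -0.0667, 0.1732]
ee_rot: [[0.936, -0.352, 0.002], [-0.352, -0.936, 0.0], [0.002, -0.001, -1.0]]
wrist_force: [0.9, 0.4, -0.3]
gripper_width: 1.003
gripper_force: 0.0
```

```bash
python3 -c "
from h import *
seq([],0)
T=capture('top');S=capture('scene')
for n,c in (('top',T),('scene',S)):
  print(n,'jug',cup([c],'milk_jug',(.5165,-.337)),'tray',plate(c,'tray',.013,(1,1)))
  for k,pl,c0,sz in(('small_cup','small',(.583,-.097),.116),('tall_cup','large',(.48,.331),.15),('square_cup','square',(.5765,.1053),(1,1))):
    print(k,cup([c],k,c0)[0].round(4),plate(c,pl,.013,sz)[0].round(4))
  P=cloud(c).reshape(-1,3);P=P[(np.hypot(P[:,0]-.647,P[:,1]+.331)<.05)&(P[:,2]>.025)];print('bowl',cv2.minEnclosingCircle((P[:,:2]*1000).astype(np.float32)))
cv2.imwrite('pics/f.png',np.vstack([np.hstack([T['pixels'][130:320,90:490]]),cv2.resize(S['pixels'][110:310,90:470],(400,210))]))"
```

```text
t 45.1 [ 0.5015 -0.0667  0.1732] psi -20.61 F [ 0.9  0.4 -0.3] w 1.003 gf 0.0 j [ 11.  13. -20.   0. -58.  59.]
top jug (array([ 0.51424631, -0.33465828]), np.float64(159.31689057922205), np.int64(76), (np.float64(3.1), 205)) tray (array([ 0.57934906, -0.33365759]), (269.3, 123.5, 2.7))
small_cup [ 0.583 -0.097] [0.4406 0.0852]
tall_cup [0.4783 0.3305] [0.4444 0.0922]
square_cup [0.6003 0.1138] [0.4228 0.0332]
bowl ((644.4046630859375, -329.1944580078125), 37.77757263183594)
scene jug (array([ 0.51799047, -0.33698793]), np.float64(157.91660995283206), np.int64(22), (np.float64(2.9), 114)) tray (array([ 0.56968018, -0.33546622]), (303.9, 121.8, 2.8))
small_cup [ 0.584  -0.0965] [ 0.5837 -0.0971]
tall_cup [0.4818 0.3292] [0.4804 0.3315]
square_cup [0.5769 0.11  ] [0.578  0.1064]
bowl ((650.0907592773438, -331.646484375), 38.26956558227539)
  return _methods._mean(a, axis=axis, dtype=dtype,
  ret = ret.dtype.type(ret / rcount)
```

View pics/f.png

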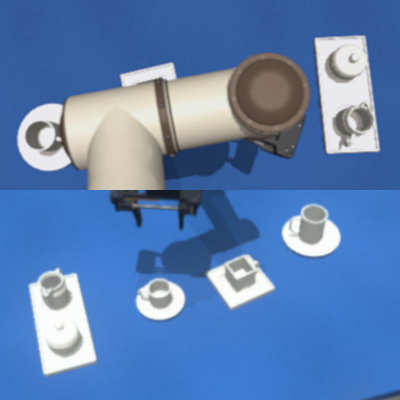

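All four pieces stand upright on their own places, within about 2 mm of centre, and the gripper is clear of everything. I hand it in.

```bash
python3 -c "
from station import *
print(finish_job())"
```

```text
the job is handed in; nothing more can be done
None
```

The job is handed in at about 45 s of the 136 s limit: all three cups and the milk jug stand upright on their own saucers and tray recess, each within about 2 mm of centre by my camera fits, and the result of the judging was not shown to me.

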